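Lock the tube trays on the bench rocker with their retaining plate

TASK

Fit the yellow retaining plate to the tube rocker so that it holds both tube trays down: tilt it, eye end down, to work its oblong eye past the wide head of the stud, level it under the head, and let the hole in its tail drop over the locating pin, so that it lies flat on the blue rail and cannot lift off. Work by feel and never force it (the plate must not be pushed against the rocker with more than about 15 newtons), let go of it, and leave the vial, the reagent bottle and the carton where they stand.

Things in the scene. Friction and masses are not known exactly. Their poses are not given: they have to be found in the camera images.
- plate_grip (a point): Black upright rib, the grip of the loose yellow retaining plate: 12 mm thick along the plate, 42 mm across it, from 4 to 40 mm above the plate's underside. This point is in the rib, 26 mm above the underside. Plate axes: -x to the eye end, +x to the tail, z up. It starts flat on the bench, rib up, eye end roughly towards the robot
- plate_eye (a point): Centre of the oblong eye, 2 mm above the plate's underside, 80 mm from the rib towards -x: a rectangular through opening 24 mm along the plate and 42 mm across it
- plate_bar (a point): Middle of the 12 mm bar closing the eye, 98 mm from the rib towards -x, 2 mm up; the end edge is 6 mm beyond. Tilted 25 to 30 degrees the end edge can stand on the rail at the head's -x side and the bar be drawn +x under the head. Only within 1 mm of the shank does the eye's other edge clear the head as the tail comes down; slid 7 mm to -x from there, stud and pin are central (pin 1.25 mm spare)
- plate_hole (a point): Centre of the oblong hole in the plate's tail, 80 mm from the rib towards +x, 2 mm above the underside: 10.5 mm along the plate and 18 mm across it, right through
- plate: The yellow retaining plate: rigid painted sheet 208 mm long (x), 60 mm wide (y), 4 mm thick, 140 to 220 g with its rib. Origin at the centre of its underside, straight under the rib. Fitted, its x axis points along the rocker's x axis
- mixer: Tube rocker, off and rigid: grey base, low console at -x (robot's side), aluminium platform. Origin on the bench under the platform's pivot, z up. On the platform two white trays of lying tubes; the tubes start 37 mm either side of the centre line (y = 0) and reach 21 mm above the blue rail between them. The trays' inner flanges are level with the rail
- vial: Capillary-tube vial, white with blue band, 38 mm diameter, 95 mm tall, loose; origin at its underside. Bystander
- reagent: Reagent bottle with orange cap, 60 mm diameter, 140 mm tall, loose; origin at its underside. Bystander
- carton: Small white and red carton, 70 x 110 x 50 mm, loose; origin at its underside. Bystander
- deck (a point): Point on the blue rail's top, 75 mm above the rocker's origin. The rail is flat along x, 43 mm wide, from x = -131 to +119 mm, and carries the stud at x = -80 mm and the locating pin at x = +80 mm, both at y = 0. But it is bolted through slots: rail, stud and pin together sit up to 9 mm to -x or +x of these figures, differently each time, and no pose tells it. It does not shift in use
- display (a point): Centre of the rocker's dark console display with green glass, 158 mm to -x, 45 mm to +y and 43 mm above the rocker's origin. The steel stud: round flat head 32 mm in diameter, 3.5 mm thick, on a shank 10 mm in diameter; head underside 10.5 mm, head top 14 mm above the rail. The pin: 8 mm in diameter, 10 mm tall, top 1 mm chamfered, 160 mm from the stud
Mind the look-alikes: they are no part of the job. Of the things like the plate, leave any that is green or red; of the rest the smaller one is meant.

How it is judged:
By the outcome, as a careful person would: the job done as asked, in the order asked, and still so for the second after the job is handed in, with the robot touching nothing.
It also fails if it takes over 59 s, if anything falls off the work surface, if the arm or the gripper's body presses on something with over 40 N, if the wrist force passes 120 N, or if a joint passes its speed limit or range.

ROBOT

A 6-joint arm with a two-finger parallel gripper is mounted at the origin on the work surface. World frame = base frame: x ahead of the robot, y to its left, z up, the work surface at z = 0. Lengths are in mm, angles in degrees, forces in N, time in s.
With the tool pointing down it reaches from about 300 to 850 mm from the base axis. Payload 4.2 kg.
Tool frame: the origin (TCP) lies between the finger pads; the fingertips stand ahead of it and the grasp point (between the pads) lies 8 mm behind it (env.tip_reach is the x of the fingertips in the tool frame, in mm); x points along the fingers, y is the direction in which the jaws open and shut, and the axes are right-handed (so a half turn about x gives the same grasp; the last joint's range is limited). The gripper opens to 91 mm and grips with 3 to 60 N. Pads are 32 mm wide; open, the fingers measure 118 mm over their backs; the gripper's body (76 mm by 178 mm) begins 60 mm behind the grasp point.
Start: joints at [64.114, 18.312, 89.639, -0, 72.044, -1.146], TCP at [240.645, 522.238, 224.976] pointing down, gripper open.
Joint ranges: [-177.97, 177.97], [-48.28, 115.42], [12.27, 149.76], [-77.06, 257.06], [2.81, 150.46], [-146.56, 146.56]. Speed limits (degrees/s): [147.25, 147.25, 180, 180, 180, 180].

INTERFACE

Orientations are given as [roll, pitch, yaw] about the fixed x, y, z axes, in that order (R = Rz(yaw) Ry(pitch) Rx(roll)).
In Python, from workcell import env, cams gives the robot as it stands.
- The arm moves only by the tool arm_command, never from a script. Its argument "deltas" is a list of rows, each a list of 3 entries, a list of its own where there are three numbers: the opening, from 0 (shut) to 1 (fully open), then the shift along the world's x, y, z in mm, then the turn about the world's z in rad. A call has 1 to 20 rows; each row is the pose to reach, as a shift and turn from the pose commanded when the call began; what a row does not reach only later rows make up. A row lasts 1/10 s, in which the tool goes at most 50 mm and 8.59 degrees, less where a joint would pass 70% of its speed; a pose out of reach is approached as far as the arm can. A call with a gripper value outside its range is refused whole. The fingers move at their own pace and stop on an object; "grip_force" is the grip in N (left out, the last holds). Time passes only in rows, so rows that repeat a pose let the fingers close. It gives the time, the measured TCP pose, the force and the opening at its end, in the units of the state.
- env.state(): the state, without advancing time (a new reading comes with each control period).
- cams.grab_frame(name): name is "scene" or "top" or "wrist"; returns a dict with "img" (480x640x3 uint8, red, green, blue), "K" (3x3 intrinsics, pixels), "dist" ([k1, k2, p1, p2, k3] as OpenCV has them; the pictures are not rectified), "rvec" (rotation vector, rad) and "tvec" (3), from world to camera coordinates, as OpenCV has them. Camera axes: x right, y down, z forward; pixel columns grow to the right and rows downward; lengths in mm; the calibration is good to about 2 mm. A picture is of the moment at which its call begins. There is no depth.
- env.job_done(): hands the job in, once; it reports no verdict.
Trained networks look in a picture, given as the dict that the camera call returned (one of the last four; its "shot" number tells which), for a name from the list of things; names that differ only in an ending like _2 or _b are one class to them, and where a whole thing is asked for, a point or a joint stands for the part that bears it (a point fixed in the world has none). Each returns a list of dicts, best first, with "conf" (0 to 1); they miss things now and then, are a little off and sometimes report something else, mostly with a low value. They report only what shows in the picture. A call takes as long as a camera call. They do not tell look-alikes from the thing itself.
- cams.silhouettes(picture, name): "region" (480x640 bool, what is visible of it) and "centre" ([column, row] in pixels, amid what is visible of it).
The state is a dict: "time_s": time; "qpos": joint angles; "qvel": joint speeds; "effort": joint torques, N m; "ee_pos": TCP position; "ee_rot": TCP orientation; "force": force on the tool from outside, world axes, zero at the start; "torque": the same for the moment, N m; "gripper_width": finger opening in mm.
Only numpy, scipy, OpenCV 4.12 (cv2) and the standard library are available. Lean on these libraries where they do the work, as an engineer would, in place of code of your own. Each camera call takes 0.05 s, during which the arm holds its last target.

## Working session

There is one attempt and no reset: what is moved stays moved. The work goes in short steps, Python scripts to look and compute and a tool call to move; the robot and the scene stay as the last step left them, time stands still between calls to the robot, and variables do not carry over. Pictures are saved under pics/ and viewed, and the job is handed in when it is done.

Besides the shell and the picture viewer there is one more tool, called after "Request:" by a JSON object that holds its "api" and its "payload". arm_command: Moves the arm, as the interface text tells. Its arguments: {"type":"object","properties":{"deltas":{"type":"array","items":{"type":"array"}},"grip_force":{"type":"number"}},"required":["deltas"]}

```bash
ls; mkdir -p pics
cat > h.py <<'E'
import numpy as np,cv2
from workcell import env,cams
def save(f,n,crop=None,s=1):
    im=f["img"][:,:,::-1].copy()
    if crop: x0,y0,x1,y1=crop; im=im[y0:y1,x0:x1]
    if s!=1: im=cv2.resize(im,None,fx=s,fy=s,interpolation=cv2.INTER_CUBIC)
    cv2.imwrite("pics/"+n,im)
def ray(f,px):
    K=np.array(f["K"],float);d=np.array(f["dist"],float)
    u=cv2.undistortPoints(np.array([[px]],float),K,d)[0,0]
    R=cv2.Rodrigues(np.array(f["rvec"],float))[0];t=np.array(f["tvec"],float).ravel()
    o=-R.T@t; v=R.T@np.array([u[0],u[1],1]); return o,v/np.linalg.norm(v)
def atz(f,px,z):
    o,v=ray(f,px); return o+v*(z-o[2])/v[2]
def proj(f,P):
    return cv2.projectPoints(np.array(P,float).reshape(-1,1,3),np.array(f["rvec"],float),np.array(f["tvec"],float),np.array(f["K"],float),np.array(f["dist"],float))[0].reshape(-1,2)
E
python3 - <<'E'
from h import *
print(env.tip_reach, env.state())
for n in ["scene","top","wrist"]:
    f=cams.grab_frame(n); save(f,n+"0.png")
    o=ray(f,(320,240)); print(n,f["shot"],o)
    for nm in ["plate_grip","plate","plate_eye","plate_hole","plate_bar","mixer","deck","display","vial","reagent","carton"]:
        print(n,nm,[(round(d["conf"],2),np.round(d["centre"]).tolist(),int(d["region"].sum())) for d in cams.silhouettes(f,nm)])
E
```

```text
pics
11.0 {'time_s': 0.0, 'qpos': array([ 6.41140342e+01,  1.83509168e+01,  8.97073928e+01, -8.58964035e-04,
        7.20463662e+01, -1.14591057e+00]), 'qvel': array([-0.04881777,  0.05751687,  0.04477298, -0.01319568, -0.03973592,
       -0.02112247]), 'effort': array([ 1.39107178e-03, -4.12469459e+01, -2.31973279e+01,  7.28247198e-02,
        4.57341224e-02, -1.39475374e-04]), 'ee_pos': array([240.4192415 , 521.7631038 , 224.12087057]), 'ee_rot': array([ -90.69891291,   89.89532102, -115.43870267]), 'force': array([ 0.49870035, -0.68433799,  0.43826656]), 'torque': array([-0.02056755, -0.01986083, -0.00949488]), 'gripper_width': 90.96625777987234}
scene 1 (array([ 901.21806937, -605.0570009 ,  845.60578976]), array([-0.30479827,  0.64292036, -0.70267448]))
scene plate_grip [(0.92, [309.0, 170.0], 1691), (0.72, [327.0, 229.0], 1306), (0.68, [404.0, 201.0], 1001), (0.55, [290.0, 273.0], 1615)]
scene plate [(0.93, [331.0, 231.0], 1359), (0.91, [293.0, 274.0], 1572), (0.85, [403.0, 204.0], 1129), (0.57, [310.0, 168.0], 1728)]
scene plate_eye [(0.89, [398.0, 204.0], 1068), (0.75, [295.0
[... 1465 characters left out ...]
 303.0], 3956)]
top mixer [(0.9, [480.0, 274.0], 15801)]
top deck [(0.64, [477.0, 275.0], 15625)]
top display [(0.58, [477.0, 275.0], 15643)]
top vial [(0.74, [300.0, 139.0], 476), (0.36, [276.0, 246.0], 2146)]
top reagent [(0.91, [450.0, 156.0], 869)]
top carton []
wrist 3 (array([179.55208592, 550.10583745, 384.7656279 ]), array([ 0.22888471, -0.09540067, -0.96876752]))
wrist plate_grip [(0.92, [275.0, 342.0], 6860)]
wrist plate [(0.62, [272.0, 340.0], 6321)]
wrist plate_eye [(0.62, [273.0, 341.0], 6653)]
wrist plate_hole [(0.63, [269.0, 341.0], 6535)]
wrist plate_bar [(0.77, [273.0, 340.0], 6449)]
wrist mixer []
wrist deck []
wrist display []
wrist vial []
wrist reagent []
wrist carton []
```

View pics/scene0.png

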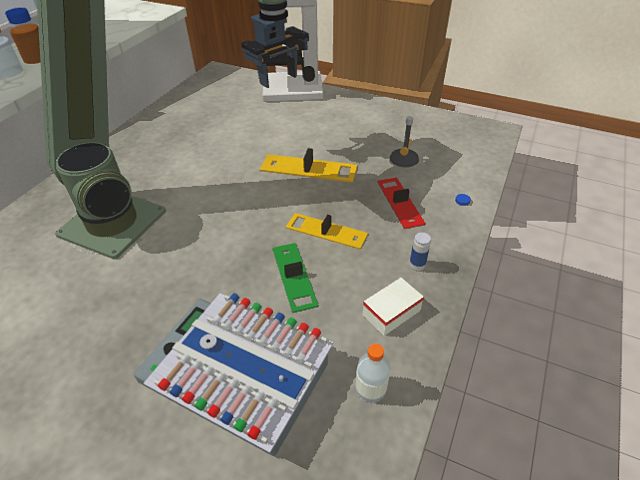

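View pics/top0.png

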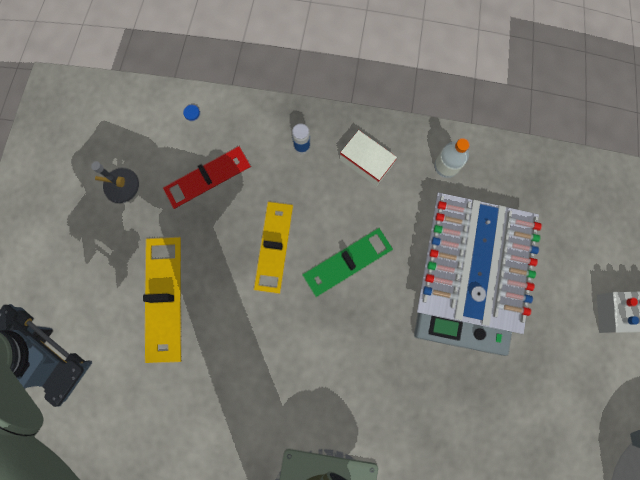

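View pics/wrist0.png

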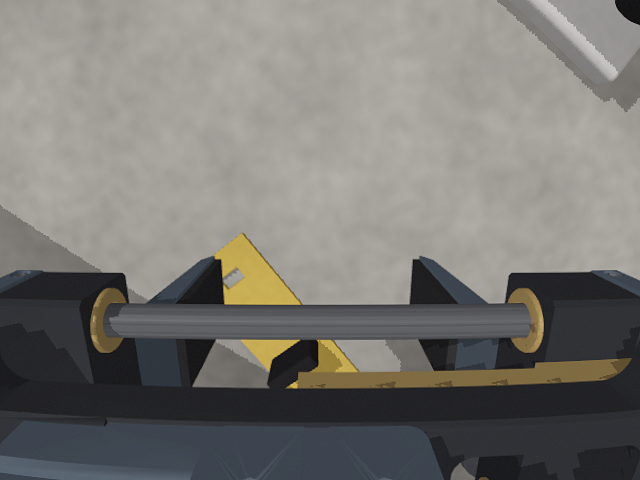

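Run:
```python
from h import *
f=cams.grab_frame("top"); g=cams.grab_frame("scene")
save(f,"top_plate.png",(240,190,310,305),5); save(f,"top_mix.png",(400,180,560,370),3.1)
save(g,"sc_mix.png",(130,280,340,460),3.3); save(g,"sc_plate.png",(270,200,380,260),6)
np.save("top.npy",f,allow_pickle=True);np.save("scene.npy",g,allow_pickle=True)
for fr,nm in((f,"top"),(g,"scene")):
    hsv=cv2.cvtColor(fr["img"],cv2.COLOR_RGB2HSV)
    m=((hsv[...,0]>18)&(hsv[...,0]<30)&(hsv[...,1]>150)&(hsv[...,2]>100)).astype(np.uint8)
    n,l,s,c=cv2.connectedComponentsWithStats(m)
    for i in range(1,n):
        if s[i,4]>150:
            ys,xs=np.where(l==i)
            P=np.array([atz(fr,(x,y),4)[:2] for x,y in zip(xs,ys)],np.float32)
            print(nm,s[i],c[i].round(),cv2.minAreaRect(P))
    m=((hsv[...,0]>100)&(hsv[...,0]<120)&(hsv[...,1]>120)).astype(np.uint8)
    n,l,s,c=cv2.connectedComponentsWithStats(m)
    for i in range(1,n):
        if s[i,4]>300:
            ys,xs=np.where(l==i)
            P=np.array([atz(fr,(x,y),75)[:2] for x,y in zip(xs,ys)],np.float32)
            print("blue",nm,s[i],c[i].round(),cv2.minAreaRect(P))
```

```text
top [ 254  202   39   91 1921] [274. 245.] ((535.44140625, 205.43917846679688), (207.133544921875, 59.076698303222656), 2.002739906311035)
top [ 145  237   36  126 3780] [163. 304.] ((374.0802307128906, 432.63067626953125), (282.32269287109375, 82.13037109375), 12.640182495117188)
blue top [ 463  205   35  115 1902] [481. 259.] ((567.8529663085938, -249.52210998535156), (42.276084899902344, 249.1075439453125), 87.51537322998047)
scene [ 260  154   97   28 1386] [307. 168.] ((372.9383544921875, 432.8792419433594), (283.5394287109375, 87.28522491455078), 12.514742851257324)
scene [ 286  213   82   36 1115] [329. 231.] ((534.224853515625, 205.26242065429688), (208.49591064453125, 61.983463287353516), 1.8821041584014893)
blue scene [  5   8  26  16 318] [18. 15.] ((-1310.2137451171875, 862.8526000976562), (90.90338897705078, 224.2315216064453), 58.03782653808594)
blue scene [ 182  327  124   72 2377] [248. 364.] ((567.4869995117188, -249.59039306640625), (41.88068389892578, 250.23812866210938), 87.4780044555664)
```

View pics/top_plate.png

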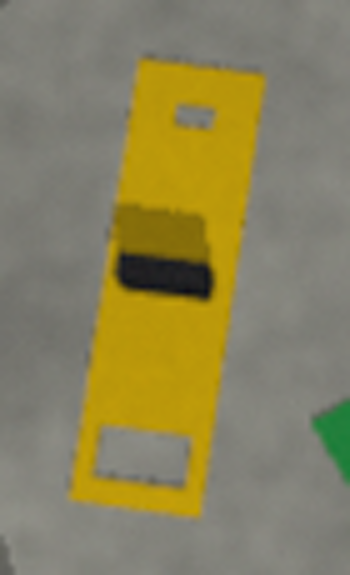

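View pics/top_mix.png

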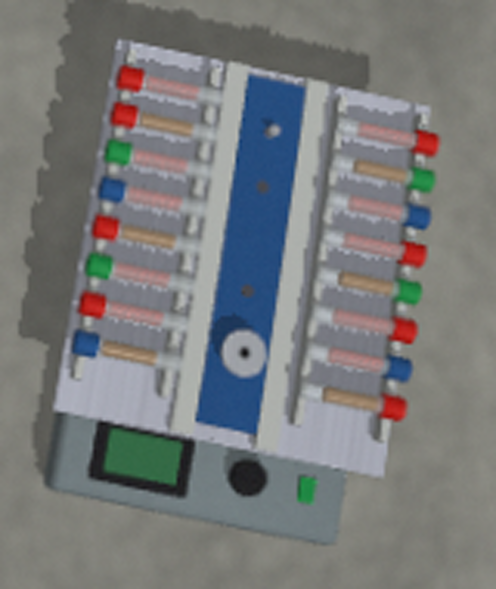

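View pics/sc_mix.png

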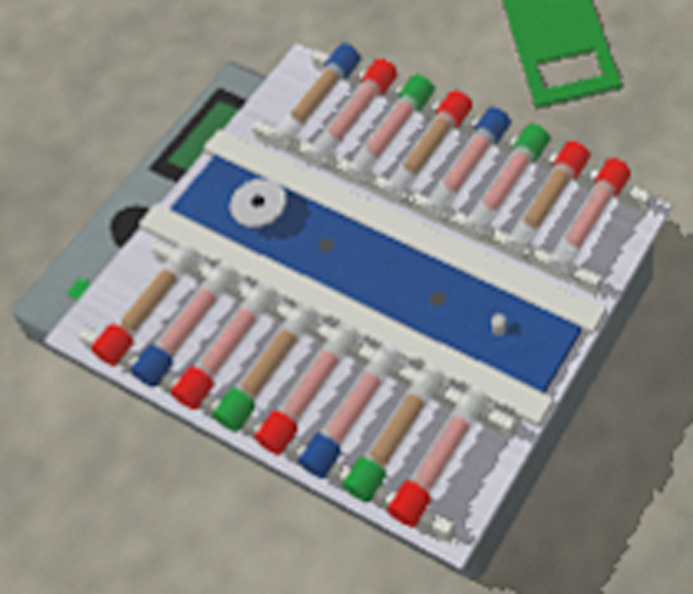

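View pics/sc_plate.png

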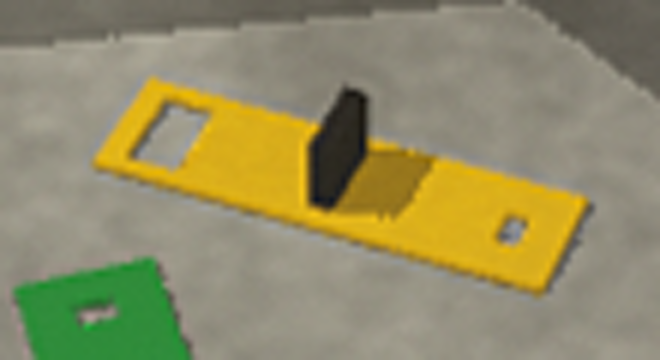

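Run:
```python
from h import *
from scipy.spatial.transform import Rotation as Ro
f=np.load("top.npy",allow_pickle=True).item();g=np.load("scene.npy",allow_pickle=True).item()
s=env.state();R=Ro.from_euler("xyz",s["ee_rot"],degrees=True).as_matrix();print(R.round(3),"jaw yaw",np.degrees(np.arctan2(R[1,1],R[0,1])))
# stud: bright gray blob on rail
for fr,nm,box in((f,"top",(465,280,495,310)),(g,"scene",(195,330,222,352))):
    x0,y0,x1,y1=box
    hsv=cv2.cvtColor(fr["img"],cv2.COLOR_RGB2HSV)[y0:y1,x0:x1]
    m=((hsv[...,1]<60)&(hsv[...,2]>120)).astype(np.uint8)
    n,l,st,c=cv2.connectedComponentsWithStats(m)
    for i in range(1,n):
        if st[i,4]>40:
            print(nm,"stud",st[i],c[i]+[x0,y0],atz(fr,c[i]+[x0,y0],89).round(1), proj(fr,[493.8,-246.3,89]).round(1))
# pin
print("pin top",atz(f,(400+270/3.1,180+129/3.1),84),"scene",atz(g,(130+499/3.3,280+319/3.3),85))
u=np.array([np.cos(np.radians(-2.5)),np.sin(np.radians(-2.5))]);
for nm,p,z in(("bl",(400+55/3.1,180+410/3.1),70),("br",(400+383/3.1,180+476/3.1),70),("tl",(400+117/3.1,180+40/3.1),70),("tr",(400+430/3.1,180+105/3.1),70),("con_l",(400+48/3.1,180+487/3.1),40),("con_r",(400+333/3.1,180+543/3.1),40),("disp",(446,327),43),("bottle",(450,165),60),("green r",(391,245),4),("green tr",(381,229),4),("green bl",(317,296),4),("thing",(615,293),60),("thing2",(613,332),60),("carton",(380,180),0)):
    print(nm,atz(f,p,z)[:2].round())
# verify plate overlay
im=f["img"][:,:,::-1].copy()
def box(c,yaw,L,W,z):
    a=np.radians(yaw);e=np.array([np.cos(a),np.sin(a)]);n=np.array([-e[1],e[0]])
    P=[list(np.array(c)+e*sx*L/2+n*sy*W/2)+[z] for sx,sy in((-1,-1),(1,-1),(1,1),(-1,1))]
    cv2.polylines(im,[proj(f,P).round().astype(int)],True,(255,0,255),1)
box((535,205.3),1.94,208,60,4);box((567.7,-249.55),-2.5,250,43,75)
cv2.imwrite("pics/ov.png",im[150:370,220:560])
```

```text
[[ 0.     0.419  0.908]
 [ 0.     0.908 -0.419]
 [-1.     0.    -0.   ]] jaw yaw 65.25713448698323
top stud [ 0  0  4 21 44] [465.75       287.47727273] [ 502.2 -218.    89. ] [[478.4 293.5]]
top stud [  7   0  23  30 404] [485.49752475 294.80445545] [ 493.6 -261.9   89. ] [[478.4 293.5]]
scene stud [  5   0  22  19 278] [210.07913669 338.15827338] [ 493.7 -239.6   89. ] [[208.1 340.9]]
pin top [ 653.08210796 -251.15819459   84.        ] scene [ 653.82266043 -253.16683362   85.        ]
bl [ 436. -128.]
br [ 427. -361.]
tl [ 703. -139.]
tr [ 696. -373.]
con_l [ 385. -136.]
con_r [ 377. -343.]
disp [ 417. -199.]
bottle [ 778. -162.]
green r [583. -60.]
green tr [617. -32.]
green bl [440.  88.]
thing [ 548. -575.]
thing2 [ 460. -576.]
carton [735. -13.]
```

View pics/ov.png

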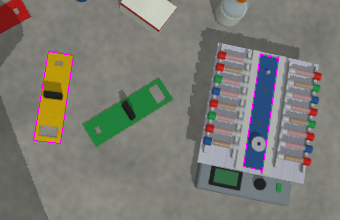

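Candidates in the top view are the large yellow plate (163,300), the small yellow plate (272,245), the green plate (347,262) and the red plate (207,178). I choose the small yellow one: it measures 208 x 60 mm and its eye is at the near end, at (268,281), so it matches the description. The large one is 283 mm long.

The overlay confirms the plate at (535, 205), yaw 2°. It also puts the rail at yaw -2.5°, the stud at about (494, -246) and the pin at about (653.5, -253).

The arm can only turn about z. I'll therefore grip the rib across its width and tilt the plate in a light grip by pressing its tail on the tube caps.

Request:
{"api": "arm_command", "payload": {"deltas": [[0.75,[294.4,-316.9,-105],-2.676],[0.75,[294.4,-316.9,-105],-2.676],[0.75,[294.4,-316.9,-105],-2.676],[0.75,[294.4,-316.9,-105],-2.676],[0.75,[294.4,-316.9,-105],-2.676],[0.75,[294.4,-316.9,-105],-2.676],[0.75,[294.4,-316.9,-105],-2.676],[0.75,[294.4,-316.9,-105],-2.676],[0.75,[294.4,-316.9,-105],-2.676],[0.75,[294.4,-316.9,-105],-2.676],[0.75,[294.4,-316.9,-105],-2.676],[0.75,[294.4,-316.9,-105],-2.676],[0.75,[294.4,-316.9,-105],-2.676],[0.75,[294.4,-316.9,-105],-2.676],[0.75,[294.4,-316.9,-105],-2.676],[0.75,[294.4,-316.9,-105],-2.676],[0.75,[294.4,-316.9,-105],-2.676],[0.75,[294.4,-316.9,-105],-2.676],[0.75,[294.4,-316.9,-105],-2.676],[0.75,[294.4,-316.9,-105],-2.676]], "grip_force": 30}}

```text
time_s: 3.9
ee_pos: [535.1, 205.3, 120.0]
ee_rot: [94.1, 90.0, -83.8]
force: [0.3, 0.1, 0.1]
gripper_width: 68.7
```

```bash
cat >> h.py <<'E'
from scipy.spatial.transform import Rotation as Ro
def jaw(s=None):
    s=s or env.state();R=Ro.from_euler("xyz",s["ee_rot"],degrees=True).as_matrix();return np.degrees(np.arctan2(R[1,1],R[0,1]))
E
python3 - <<'E'
from h import *
print(jaw())
f=cams.grab_frame("wrist"); save(f,"w1.png")
print(proj(f,[[535,205.3,40],[535-80,205.3-2.7,4],[535+104,205.3+3.5,4]]))
E
```

```text
-87.90962545437165
[[314.70470862 253.36449472]
 [314.61174424 335.04788142]
 [315.37022087  95.80198408]]
```

View pics/w1.png

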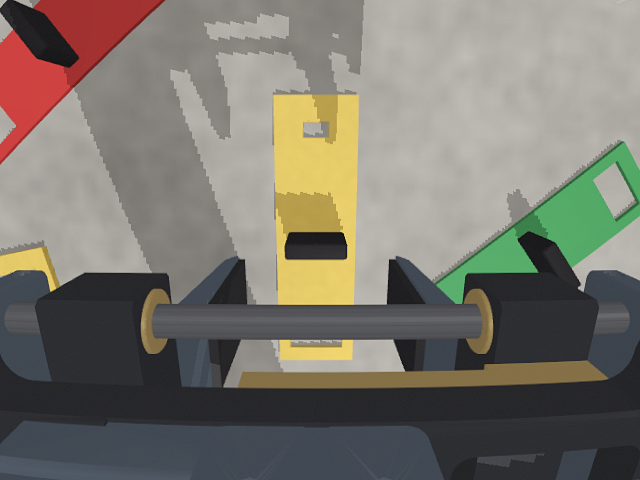

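Run:
```python
from h import *
f=cams.grab_frame("wrist")
im=f["img"][:,:,::-1].copy()
e=np.array([.9994,.0339]);n=np.array([-e[1],e[0]]);c=np.array([535,205.3])
for z in(4,40):
    P=[list(c+e*a+n*b)+[z] for a,b in((-6,-21),(6,-21),(6,21),(-6,21))]
    print(z,proj(f,P).round().tolist()); cv2.polylines(im,[proj(f,P).round().astype(int)],True,(255,0,255),1)
cv2.imwrite("pics/w1b.png",cv2.resize(im[200:300,250:380],None,fx=4,fy=4))
```

```text
4 [[342.0, 248.0], [343.0, 232.0], [287.0, 232.0], [287.0, 248.0]]
40 [[346.0, 262.0], [346.0, 245.0], [283.0, 245.0], [283.0, 262.0]]
```

View pics/w1b.png

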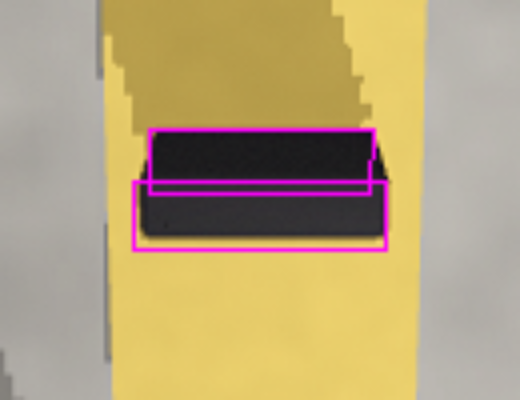

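Request:
{"api": "arm_command", "payload": {"deltas": [[0.75,[1,0,-45],0],[0.75,[1,0,-87],0],[0.75,[1,0,-87],0],[0,[1,0,-87],0],[0,[1,0,-87],0],[0,[1,0,-87],0],[0,[1,0,-87],0],[0,[1,0,-87],0]], "grip_force": 30}}

```text
time_s: 4.8
ee_pos: [537.3, 205.8, 34.9]
ee_rot: [-162.5, 89.8, 19.4]
force: [-0.3, -0.7, 7.2]
gripper_width: 41.4
```

Request:
{"api": "arm_command", "payload": {"deltas": [[0,[0,0,0],0],[0,[0,0,30],0],[0,[0,0,80],0],[0,[0,0,130],0],[0,[0,0,167],0],[0,[0,0,167],0],[0,[0,0,167],0]]}}

```text
time_s: 5.5
ee_pos: [535.8, 205.2, 200.6]
ee_rot: [-167.9, 89.9, 14.0]
force: [-0.1, -0.6, -3.1]
gripper_width: 41.8
```

Run:
```python
from h import *
s=env.state();print(s["ee_pos"],s["force"],s["torque"],jaw(s),s["gripper_width"])
f=cams.grab_frame("scene"); save(f,"s2.png",(200,100,440,280),3)
```

```text
[535.80502644 205.24970725 200.55016063] [-0.13485774 -0.62638987 -3.07817757] [-0.01440763  0.25427278  0.00367532] -88.05981505781631 41.81667346024341
```

View pics/s2.png

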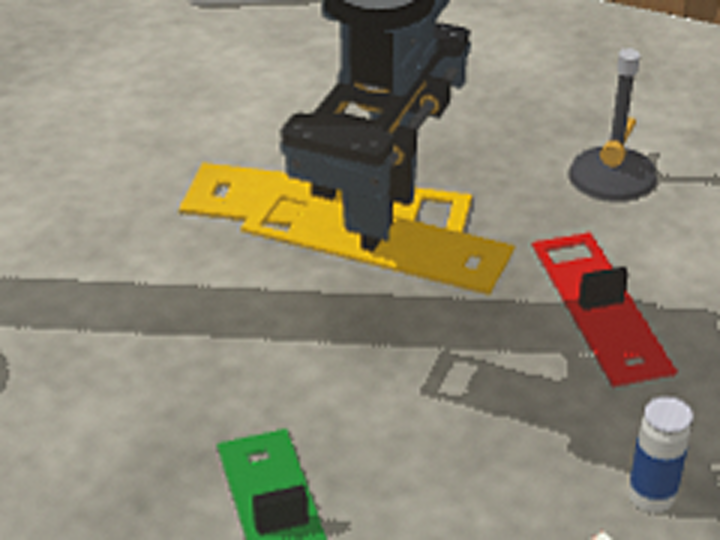

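Run:
```python
from h import *
f=np.load("top.npy",allow_pickle=True).item();g=np.load("scene.npy",allow_pickle=True).item()
for p in((427,143),(421,181),(416,217),(412,254),(407,293),(404,331),(398,369),(394,408)):
    print("R",atz(f,(400+p[0]/3.1,180+p[1]/3.1),92)[:2].round())
for p in((130,79),(124,114),(118,152),(112,190),(105,227),(99,265),(92,304),(86,344)):
    print("L",atz(f,(400+p[0]/3.1,180+p[1]/3.1),92)[:2].round())
print("scene R",atz(g,(130+234/3.3,280+410/3.3),92),atz(g,(130+408/3.3,280+502/3.3),92))
print(proj(g,[[600,-420,60],[600,-520,20]]),proj(f,[[600,-420,60],[600,-520,20],[600,-420,200]]))
s=env.state();print(s["time_s"])
```

```text
R [ 660. -363.]
R [ 632. -361.]
R [ 606. -359.]
R [ 580. -358.]
R [ 552. -357.]
R [ 525. -357.]
R [ 499. -355.]
R [ 472. -355.]
L [ 669. -146.]
L [ 644. -145.]
L [ 616. -144.]
L [ 589. -143.]
L [ 563. -141.]
L [ 536. -140.]
L [ 509. -139.]
L [ 482. -138.]
scene R [ 556.25996407 -358.85849433   92.        ] [ 662.25806245 -363.14383195   92.        ]
[[205.33503515 455.75948429]
 [173.70270382 524.49319405]] [[553.48563844 259.58530324]
 [584.99971952 269.02871353]
 [587.13877625 248.45723292]]
5.55
```

Request:
{"api": "arm_command", "payload": {"deltas": [[0,[57,-631,0],1.493],[0,[57,-631,0],1.493],[0,[57,-631,0],1.493],[0,[57,-631,0],1.493],[0,[57,-631,0],1.493],[0,[57,-631,0],1.493],[0,[57,-631,0],1.493],[0,[57,-631,0],1.493],[0,[57,-631,0],1.493],[0,[57,-631,0],1.493],[0,[57,-631,0],1.493],[0,[57,-631,0],1.493],[0,[57,-631,0],1.493],[0,[57,-631,0],1.493],[0,[57,-631,0],1.493],[0,[57,-631,-30],1.493],[0,[57,-631,-60],1.493],[0,[57,-631,-60],1.493],[0,[57,-631,-60],1.493]]}}

```text
time_s: 7.45
ee_pos: [593.0, -423.7, 139.4]
ee_rot: [-135.6, 89.8, 132.0]
force: [0.5, -0.3, -0.5]
gripper_width: 41.6
```

Run:
```python
from h import *
s=env.state();print(s["time_s"],s["ee_pos"],s["force"],s["torque"],jaw(s),s["gripper_width"])
f=cams.grab_frame("scene"); save(f,"s3.png",(100,240,420,480),2.5)
f=cams.grab_frame("top"); save(f,"t3.png",(400,150,640,350),3)
```

```text
7.45 [ 593.00444331 -423.74601254  139.43716401] [ 0.53755188 -0.29652648 -0.53398852] [-0.07463389  0.02395585  0.00845063] -2.4389769250551097 41.56043888257669
```

View pics/s3.png

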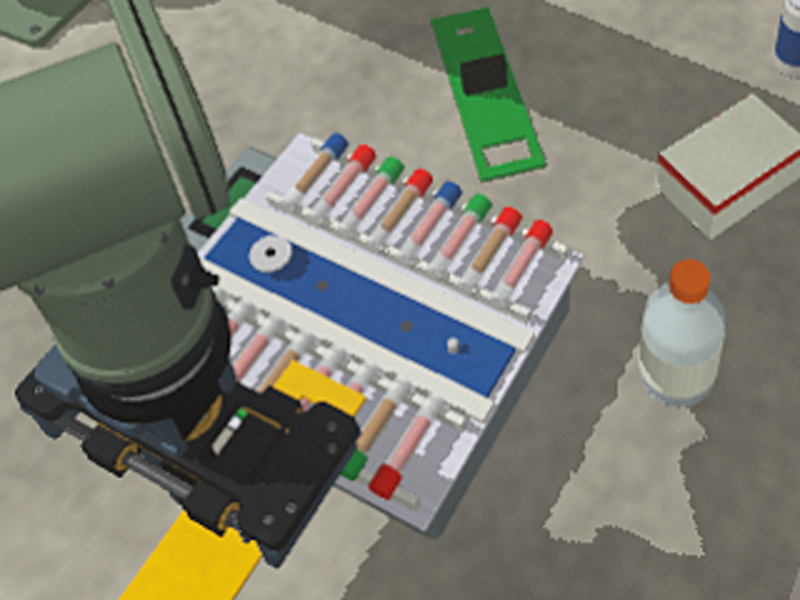

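View pics/t3.png

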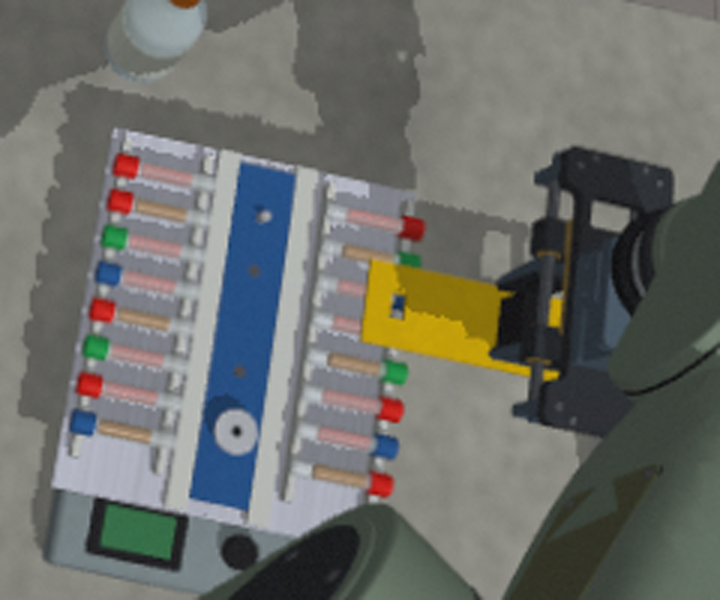

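Request:
{"api": "arm_command", "payload": {"deltas": [[0,[0,-2,0],0],[0,[0,-2,-4],0],[0,[0,-2,-8],0],[0,[0,-2,-11],0],[0,[0,-2,-14],0],[0,[0,-2,-17],0],[0,[0,-2,-20],0]], "grip_force": 8}}

```text
time_s: 8.25
ee_pos: [593.1, -428.1, 120.0]
ee_rot: [40.8, 89.9, -51.8]
force: [0.3, -1.7, 0.5]
gripper_width: 41.7
```

Run:
```python
from h import *
s=env.state();print(s["time_s"],s["ee_pos"],s["force"],s["torque"],jaw(s),s["gripper_width"])
f=cams.grab_frame("wrist"); save(f,"w4.png")
```

```text
8.25 [ 593.13506095 -428.13574093  120.00568917] [ 0.25072088 -1.66457102  0.4604194 ] [-0.32851832  0.07078017  0.01837696] -2.5303834306929187 41.70746501677201
```

View pics/w4.png

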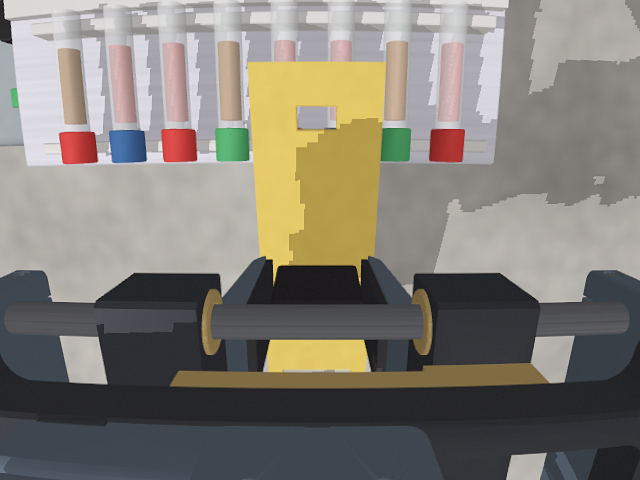

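Request:
{"api": "arm_command", "payload": {"deltas": [[0,[0,1,-3],0],[0,[0,1,-6],0],[0,[0,1,-9],0],[0,[0,1,-12],0],[0,[0,1,-15],0],[0,[0,1,-17],0],[0,[0,1,-17],0]]}}

```text
time_s: 9.0
ee_pos: [592.9, -426.6, 102.5]
ee_rot: [-134.5, 90.0, 133.0]
force: [0.4, -2.2, -0.5]
gripper_width: 41.7
```

Run:
```python
from h import *
s=env.state();print(s["time_s"],s["ee_pos"],s["force"],s["torque"],jaw(s),s["gripper_width"])
f=cams.grab_frame("wrist"); save(f,"w5.png"); np.save("w5.npy",f,allow_pickle=True)
```

```text
9.0 [ 592.90736293 -426.61084798  102.47066617] [ 0.36056366 -2.23829597 -0.47909316] [-0.40234376  0.04454174  0.00250167] -2.526892733834327 41.749467253529566
```

View pics/w5.png

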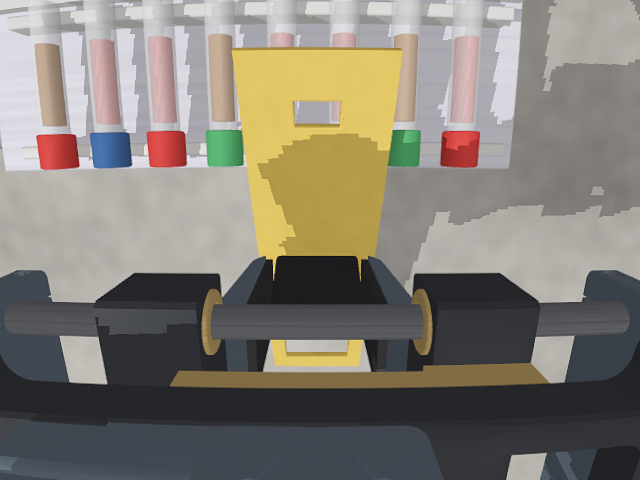

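```bash
cat >> h.py <<'E'
from scipy.optimize import least_squares
def fit(f,obj,px,s,yaw0,th0=20):
    # params: plate origin (underside centre) rel TCP in world, theta tilt, yaw ; roll 0
    obj=np.array(obj,float);px=np.array(px,float);tcp=np.array(s["ee_pos"])
    def T(p):
        # eye down: tail up -> Ry(-theta)
        R=Ro.from_euler("zyx",[yaw0+p[4],-p[3],p[5]],degrees=True).as_matrix();return R,tcp+p[:3]
    def r(p):
        R,t=T(p);return np.r_[(proj(f,obj@R.T+t)-px).ravel(),p[4]*3,p[5]*3]
    q=least_squares(r,[0,0,-34,th0,0,0]);return q.x,np.sqrt(np.mean(q.fun**2)),T(q.x)
E
python3 - <<'E'
from h import *
f=np.load("w5.npy",allow_pickle=True).item();s=env.state()
hs=[74.75,85.25]
obj=[(104,30,4),(104,-30,4),(85.25,9,4),(85.25,-9,4),(74.75,9,4),(74.75,-9,4)]
px=[(233,49),(402,49),(293,100),(341,100),(293,126),(341,126)]
x,e,(R,t)=fit(f,obj,px,s,87.5);print(x.round(2),e,t)
print(proj(f,np.array(obj)@R.T+t).round(1).tolist())
print("end edge",R@[-104,0,0]+t, "rib top",R@[0,0,40]+t,R@[0,0,26]+t)
print(proj(f,np.array([(-92,21,4),(-92,-21,4),(-6,21,40),(-6,-21,40),(6,21,40)])@R.T+t).round(1).tolist())
E
```

```text
[ 1.71 -1.08  9.45  0.53 -0.05 -0.02] 1.4936145369271054 [ 594.6454157  -427.48467846  112.08902914]
[[235.0, 47.0], [399.7, 46.9], [292.9, 99.5], [341.3, 99.6], [293.2, 128.5], [340.9, 128.6]]
end edge [ 590.0267904  -531.38207145  112.08355611] rib top [ 594.27204127 -427.47018758  152.08728387] [ 594.40272232 -427.47525939  138.08789472]
[[274.5, 478.0], [358.3, 478.8], [253.7, 373.0], [377.8, 373.9], [251.9, 341.5]]
```

Run:
```python
from h import *
f=np.load("w5.npy",allow_pickle=True).item()
save(f,"w5c.png",(230,240,410,390),4.4)
s=env.state();tcp=s["ee_pos"]
obj=np.array([(104,30,4),(104,-30,4),(85.25,9,4),(85.25,-9,4),(74.75,9,4),(74.75,-9,4)],float)
px=np.array([(233,49),(402,49),(293,100),(341,100),(293,126),(341,126)],float)
for th in(20,24,26,28,30,32):
    def T(p):
        R=Ro.from_euler("zyx",[87.5,-th,0],degrees=True).as_matrix();return R,tcp+[p[1],p[0],p[2]]-R@[0,0,31]
    def r(p):
        R,t=T(p);return (proj(f,obj@R.T+t)-px).ravel()
    q=least_squares(r,[0,0,0]);R,t=T(q.x);print(th,q.x.round(1),np.sqrt(np.mean(q.fun**2)).round(2),(R@[-104,0,0]+t).round(1),proj(f,np.array([(-92,21,4),(-92,-21,4),(-104,30,4),(-104,-30,4),(6,21,40)])@R.T+t).round(0).tolist())
```

```text
20 [-1.7 -8.1 41.2] 4.4 [ 591.2 -532.   113.1] [[278.0, 469.0], [357.0, 493.0], [264.0, 481.0], [374.0, 516.0], [223.0, 334.0]]
24 [-2.  -9.8 41.8] 5.31 [ 591.6 -532.3  114.2] [[279.0, 469.0], [356.0, 498.0], [265.0, 480.0], [373.0, 522.0], [219.0, 334.0]]
26 [ -2.1 -10.7  42.1] 5.8 [ 591.8 -532.4  114.9] [[280.0, 469.0], [356.0, 501.0], [266.0, 480.0], [373.0, 525.0], [217.0, 334.0]]
28 [ -2.3 -11.5  42.5] 6.31 [ 592.  -532.6  115.6] [[281.0, 470.0], [356.0, 503.0], [268.0, 480.0], [372.0, 528.0], [215.0, 334.0]]
30 [ -2.4 -12.3  42.9] 6.85 [ 592.2 -532.7  116.4] [[282.0, 470.0], [356.0, 506.0], [269.0, 479.0], [372.0, 532.0], [213.0, 333.0]]
32 [ -2.6 -13.1  43.2] 7.42 [ 592.4 -532.9  117.2] [[283.0, 470.0], [355.0, 509.0], [270.0, 479.0], [372.0, 535.0], [212.0, 333.0]]
```

View pics/w5c.png

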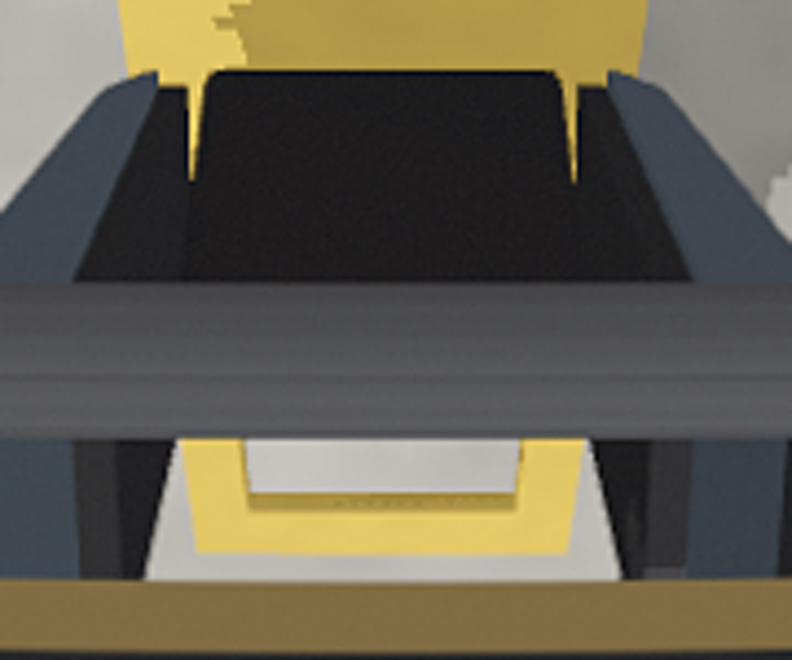

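```bash
sed -i 's/"zyx"/"ZYX"/' h.py
python3 - <<'E'
from h import *
f=np.load("w5.npy",allow_pickle=True).item();s=env.state()
obj=[(104,30,4),(104,-30,4),(85.25,9,4),(85.25,-9,4),(74.75,9,4),(74.75,-9,4),(-92,21,4),(-92,-21,4),(-104,30,4),(-104,-30,4)]
px=[(233,49),(402,49),(293,100),(341,100),(293,126),(341,126),(286.6,356),(347,356),(274.8,365.7),(359,365.7)]
x,e,(R,t)=fit(f,obj,px,s,87.5);print(x.round(2),e,t)
print(proj(f,np.array(obj)@R.T+t).round(1).tolist())
print("end edge",R@[-104,0,0]+t, "cap contact z",[ (R@[a,0,0]+t).round(1) for a in(50,60,70)])
print("TCP in plate",R.T@(s["ee_pos"]-t))
E
```

```text
[ 2.290e+00  9.960e+00 -3.217e+01  2.660e+01  2.000e-02 -0.000e+00] 0.49309276511843897 [ 595.22605877 -416.44091658   70.47163426]
[[232.4, 48.9], [402.1, 49.0], [293.6, 100.1], [340.8, 100.1], [294.5, 125.9], [339.7, 126.0], [286.5, 356.3], [347.2, 356.4], [274.8, 365.4], [358.8, 365.4]]
end edge [ 591.21047402 -509.34304198   23.89835678] cap contact z [array([ 597.2, -371.8,   92.9]), array([ 597.5, -362.8,   97.3]), array([ 597.9, -353.9,  101.8])]
TCP in plate [ 5.42072316  1.85435926 33.26278228]
```

Request:
{"api": "arm_command", "payload": {"deltas": [[0,[0,0,-1.5],0],[0,[0,0,-2.5],0],[0,[0,0,-2.5],0]]}}

```text
time_s: 9.35
ee_pos: [593.0, -426.4, 100.3]
ee_rot: [-151.5, 90.0, 116.0]
force: [0.7, -1.8, -0.5]
gripper_width: 41.7
```

Request:
{"api": "arm_command", "payload": {"deltas": [[0,[0,0,0],0],[0,[0,0,0],0],[0,[0,-3,10],0],[0,[0,-5,40],0],[0,[0,-5,80],0],[0,[0,-5,100],0],[0,[0,-5,100],0],[0,[0,-5,100],0]], "grip_force": 45}}

```text
time_s: 10.15
ee_pos: [592.8, -431.3, 200.2]
ee_rot: [-147.4, 90.0, 120.1]
force: [-1.1, 0.4, -2.5]
gripper_width: 41.5
```

```bash
cat >> h.py <<'E'
OBJ=np.array([(104,30,4),(104,-30,4),(85.25,9,4),(85.25,-9,4),(74.75,9,4),(74.75,-9,4),(-92,21,4),(-92,-21,4),(-104,30,4),(-104,-30,4)],float)
E
python3 - <<'E'
from h import *
s=env.state();print(s["time_s"],s["ee_pos"],s["force"],s["torque"],jaw(s),s["gripper_width"])
f=cams.grab_frame("wrist"); save(f,"w6.png"); np.save("w6.npy",f,allow_pickle=True)
E
```

```text
10.15 [ 592.76357512 -431.33337906  200.15720196] [-1.14720381  0.40561232 -2.46657399] [-0.09967333  0.05241661 -0.01566049] -2.51822888981475 41.49812417310206
```

View pics/w6.png

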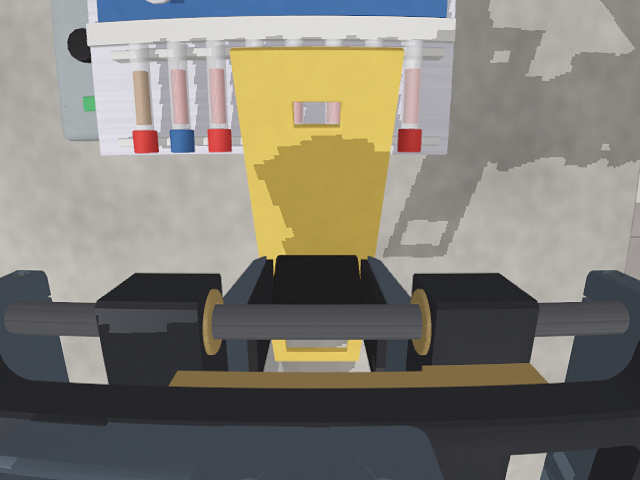

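Run:
```python
from h import *
f=np.load("w6.npy",allow_pickle=True).item();s=env.state()
save(f,"w6c.png",(260,330,375,375),6.5)
px=[(230.8,48),(403.8,48),(292.5,101),(340.5,101),(292.5,126),(340.5,126),(274.5,361),(358.5,361)]
o=np.delete(OBJ,[6,7],0)
x,e,(R,t)=fit(f,o,px,s,87.5);print(x.round(2),e,t)
print(proj(f,OBJ@R.T+t).round(1).tolist())
print("TCP in plate",R.T@(s["ee_pos"]-t))
```

```text
[ 2.570e+00  1.073e+01 -2.998e+01  2.831e+01 -0.000e+00 -1.000e-02] 0.5316624405592436 [ 594.90027779 -420.28865564  168.80912566]
[[229.9, 48.4], [403.8, 48.6], [292.7, 100.2], [340.8, 100.3], [293.8, 126.2], [339.7, 126.2], [286.2, 352.3], [346.7, 352.4], [274.7, 361.0], [358.2, 361.1]]
TCP in plate [ 4.68342371  2.09101301 31.53231638]
```

View pics/w6c.png

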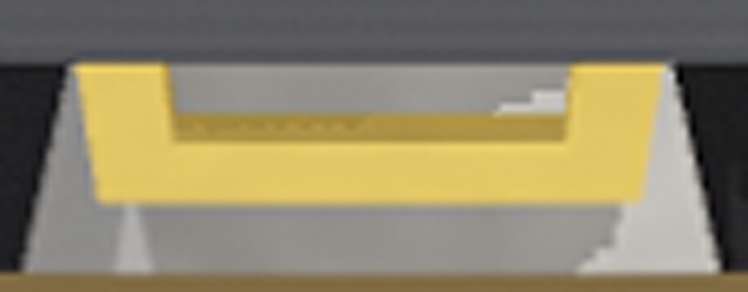

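Request:
{"api": "arm_command", "payload": {"deltas": [[0,[-48.4,183.2,0],-1.571],[0,[-48.4,183.2,0],-1.571],[0,[-48.4,183.2,0],-1.571],[0,[-48.4,183.2,0],-1.571],[0,[-48.4,183.2,0],-1.571],[0,[-48.4,183.2,0],-1.571],[0,[-48.4,183.2,0],-1.571],[0,[-48.4,183.2,0],-1.571],[0,[-48.4,183.2,0],-1.571],[0,[-48.4,183.2,0],-1.571],[0,[-48.4,183.2,0],-1.571],[0,[-48.4,183.2,0],-1.571],[0,[-48.4,183.2,0],-1.571],[0,[-48.4,183.2,0],-1.571],[0,[-48.4,183.2,-15],-1.571],[0,[-48.4,183.2,-25],-1.571],[0,[-48.4,183.2,-25],-1.571]]}}

```text
time_s: 11.9
ee_pos: [543.5, -247.9, 173.5]
ee_rot: [-22.5, 89.8, 155.0]
force: [-0.4, 0.9, -2.1]
gripper_width: 41.6
```

Run:
```python
from h import *
s=env.state();print(s["time_s"],s["ee_pos"],s["force"],s["torque"],jaw(s),s["gripper_width"])
f=cams.grab_frame("wrist"); save(f,"w7.png"); np.save("w7.npy",f,allow_pickle=True)
f=cams.grab_frame("scene"); save(f,"s7.png",(120,220,360,400),3.3); np.save("s7.npy",f,allow_pickle=True)
f=cams.grab_frame("top"); save(f,"t7.png",(400,170,580,350),3.3)
```

```text
11.9 [ 543.46883808 -247.90827961  173.54521294] [-0.41946272  0.94790476 -2.12866958] [-0.01390889  0.13527599  0.06056902] -92.51087534953912 41.637903679412965
```

View pics/w7.png

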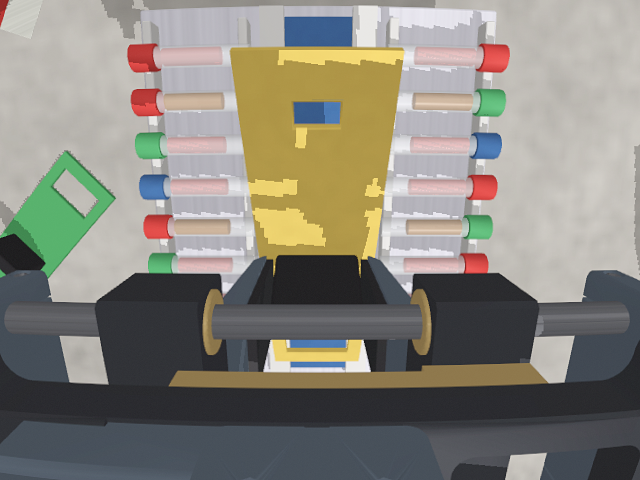

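View pics/s7.png

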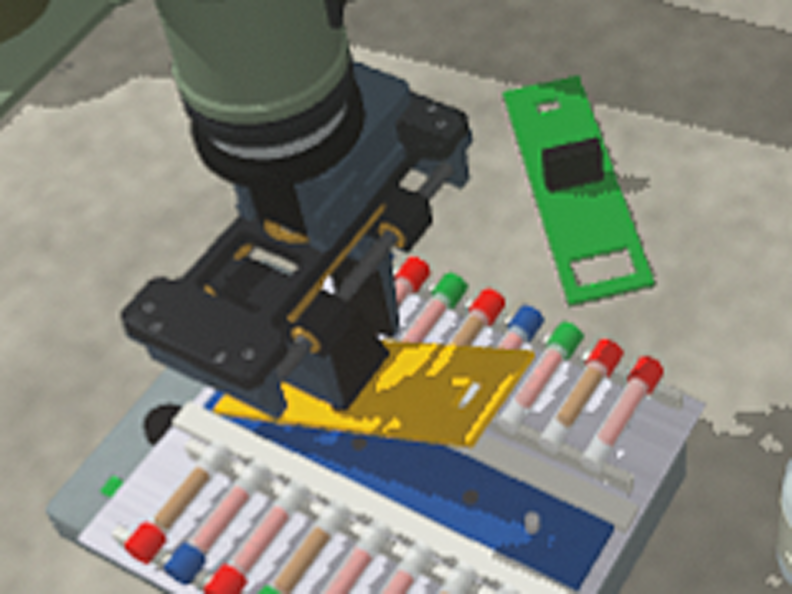

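View pics/t7.png

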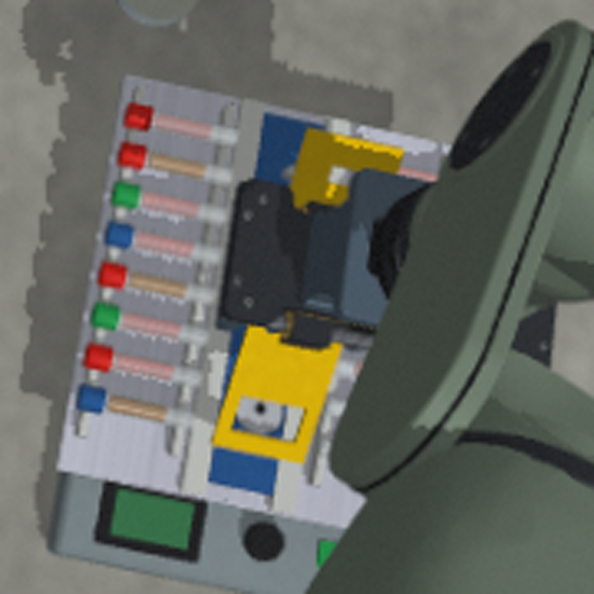

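Run:
```python
from h import *
f=np.load("w7.npy",allow_pickle=True).item();s=env.state()
u=np.array([np.cos(np.radians(-2.5)),np.sin(np.radians(-2.5))]);n=np.array([-u[1],u[0]])
c=np.array([567.7,-249.55])
for a,b in((125,-21.5),(125,21.5),(125,0),(86,0),(-74,0)):print(a,b,proj(f,[*(c+u*a+n*b),75])[0].round(1))
px=[(230.8,48.5),(403.8,48.5),(292.5,101),(340.5,101),(292.5,126),(340.5,126),(274.5,361),(358.5,361)]
x,e,(R,t)=fit(f,np.delete(OBJ,[6,7],0),px,s,-2.5,28);print(x.round(2),e)
stud=np.array([493.8,-246.3]);E=R@[-104,0,0]+t
print("end edge rel stud",(E[:2]-stud)@u,(E[:2]-stud)@n,E[2])
print("TCP lateral",(s["ee_pos"][:2]-stud)@n)
save(f,"w7c.png",(260,0,380,60),6)
g=np.load("s7.npy",allow_pickle=True).item()
im=g["img"][:,:,::-1].copy()
B=np.array([(104,30,4),(104,-30,4),(-104,-30,4),(-104,30,4)])
cv2.polylines(im,[proj(g,B@R.T+t).round().astype(int)],True,(255,0,255),1)
cv2.imwrite("pics/s7o.png",cv2.resize(im[220:400,120:360],None,fx=3.3,fy=3.3))
```

```text
125 -21.5 [350.1  18.2]
125 21.5 [282.2  18.1]
125 0 [316.2  18. ]
86 0 [316.1  81.8]
-74 0 [315.9 309.5]
[ 1.199e+01 -9.800e-01 -3.384e+01  2.807e+01 -1.000e-02 -0.000e+00] 0.4914350185868443
end edge rel stud -28.598804928819508 -0.4866396893361361 93.01050023702663
TCP lateral -0.048978866051092584
```

View pics/w7c.png

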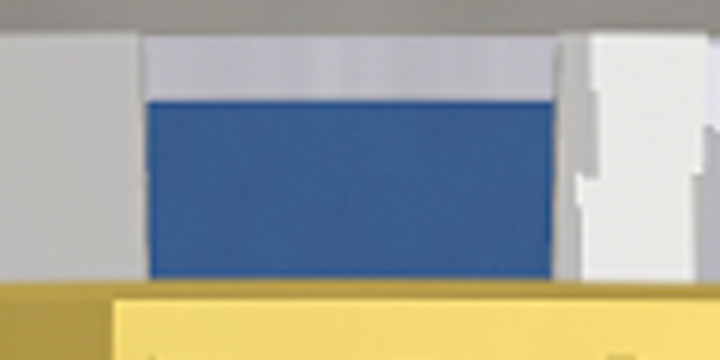

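View pics/s7o.png

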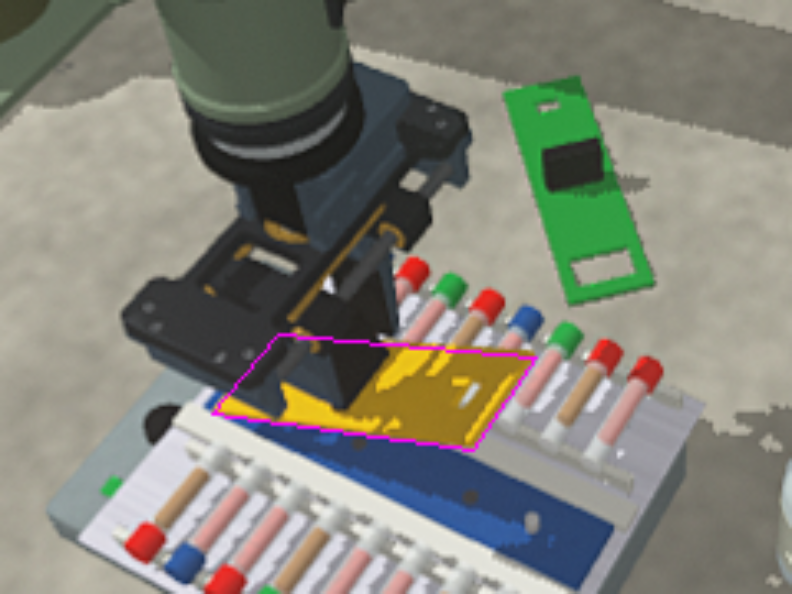

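Request:
{"api": "arm_command", "payload": {"deltas": [[0,[-2.5,-0.8,0],0],[0,[-2.5,-0.8,-6],0],[0,[-2.5,-0.8,-12],0],[0,[-2.5,-0.8,-16],0],[0,[-2.5,-0.8,-16],0],[0,[-2.5,-0.8,-16],0],[0,[-2.5,-0.8,-16],0]]}}

```text
time_s: 12.75
ee_pos: [542.3, -249.3, 159.6]
ee_rot: [144.4, 90.0, -38.2]
force: [-0.3, -0.0, -1.5]
gripper_width: 41.0
```

```bash
cat > st.py <<'E'
from h import *
s=env.state();print(round(s["time_s"],2),s["ee_pos"].round(2),s["force"].round(2),s["torque"].round(3),round(jaw(s),2),round(s["gripper_width"],2))
E
python3 st.py
```

```text
12.75 [ 542.31 -249.31  159.65] [-0.33 -0.05 -1.45] [-0.028  0.214  0.043] -92.53 40.95
```

Request:
{"api": "arm_command", "payload": {"deltas": [[0,[0,0,-1.5],0],[0,[0,0,-2.5],0],[0,[0,0,-3],0],[0,[0,0,-3],0]]}}

```text
time_s: 13.15
ee_pos: [542.1, -249.2, 156.4]
ee_rot: [17.6, 90.0, -165.0]
force: [0.3, 1.0, -2.2]
gripper_width: 41.4
```

Request:
{"api": "arm_command", "payload": {"deltas": [[0,[0,0,-0.5],0],[0,[0,0,-1],0],[0,[0,0,-1],0]]}}

```text
time_s: 13.45
ee_pos: [542.5, -249.3, 155.7]
ee_rot: [160.3, 90.0, -22.3]
force: [-0.1, -0.7, -0.5]
gripper_width: 41.8
```

```bash
python3 st.py
```

```text
13.45 [ 542.46 -249.29  155.75] [-0.07 -0.73 -0.48] [-0.044  0.147 -0.043] -92.53 41.78
```

Request:
{"api": "arm_command", "payload": {"deltas": [[0,[0,0,-0.5],0],[0,[0,0,-1],0],[0,[0,0,-1],0]]}}

```text
time_s: 13.75
ee_pos: [542.9, -249.4, 155.1]
ee_rot: [165.8, 89.9, -16.7]
force: [1.8, 0.1, 2.7]
gripper_width: 41.6
```

```bash
python3 st.py
python3 - <<'E'
from h import *
f=cams.grab_frame("scene"); save(f,"s8.png",(160,290,280,380),6); np.save("s8.npy",f,allow_pickle=True)
f=cams.grab_frame("top"); save(f,"t8.png",(440,230,520,330),6)
E
```

```text
13.75 [ 542.91 -249.37  155.12] [1.76 0.07 2.67] [ 0.114  0.041 -0.044] -92.54 41.59
```

View pics/s8.png

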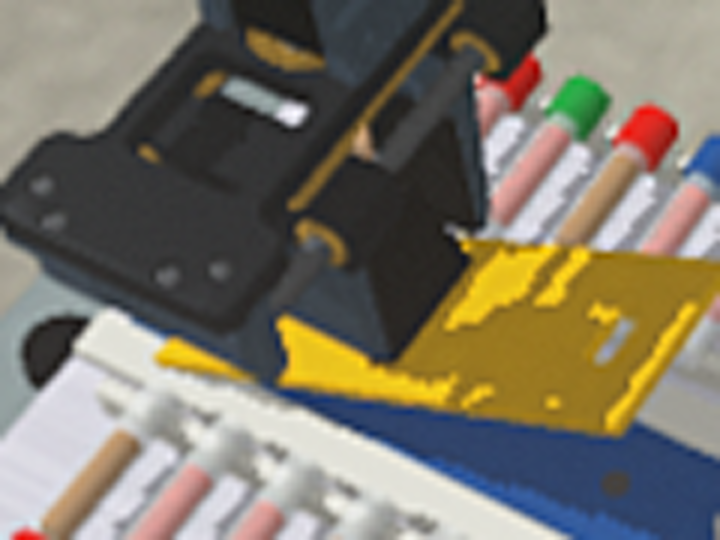

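View pics/t8.png

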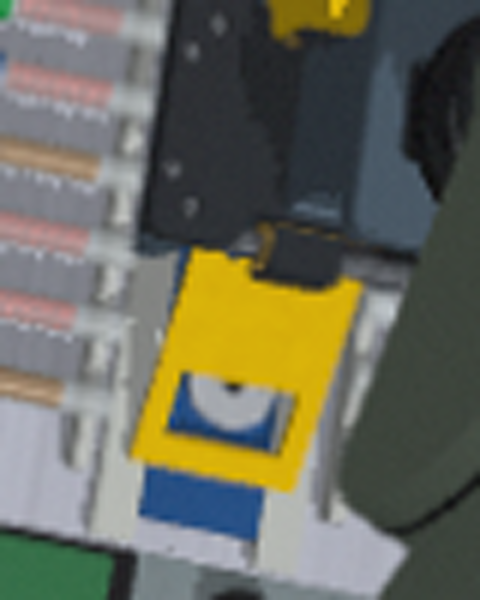

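Request:
{"api": "arm_command", "payload": {"deltas": [[0,[2,-0.1,0.4],0],[0,[4,-0.2,0.4],0],[0,[6,-0.3,0.4],0],[0,[8,-0.35,0.4],0],[0,[10,-0.4,0.4],0],[0,[10,-0.4,0.4],0]]}}

```text
time_s: 14.45
ee_pos: [552.3, -249.6, 154.7]
ee_rot: [-16.9, 90.0, 160.6]
force: [-1.0, -0.8, 0.7]
gripper_width: 41.4
```

```bash
python3 st.py
```

```text
14.45 [ 552.34 -249.64  154.69] [-1.03 -0.83  0.69] [-0.079  0.613 -0.032] -92.53 41.43
```

Request:
{"api": "arm_command", "payload": {"deltas": [[0,[1,0,0],0],[0,[2,-0.1,0],0],[0,[2,-0.1,0],0]]}}

```text
time_s: 14.75
ee_pos: [554.3, -249.7, 154.9]
ee_rot: [159.7, 90.0, -22.8]
force: [-1.2, -0.2, 1.2]
gripper_width: 41.4
```

```bash
python3 st.py
```

```text
14.75 [ 554.33 -249.73  154.88] [-1.25 -0.25  1.17] [-0.002  0.526 -0.005] -92.53 41.36
```

Request:
{"api": "arm_command", "payload": {"deltas": [[0,[1,0,0],0],[0,[1,0,0],0],[0,[1,0,0],0]]}}

```text
time_s: 15.05
ee_pos: [555.3, -249.8, 154.9]
ee_rot: [151.5, 90.0, -31.0]
force: [0.1, -0.6, 0.8]
gripper_width: 41.3
```

```bash
python3 st.py
```

```text
15.05 [ 555.28 -249.77  154.94] [ 0.11 -0.6   0.79] [ 0.027  0.502 -0.058] -92.53 41.32
```

Request:
{"api": "arm_command", "payload": {"deltas": [[0,[1,0,0],0],[0,[1,0,0],0],[0,[1,0,0],0]]}}

```text
time_s: 15.35
ee_pos: [556.2, -249.8, 154.9]
ee_rot: [141.4, 90.0, -41.2]
force: [-0.5, 0.1, 0.0]
gripper_width: 41.8
```

```bash
python3 st.py
```

```text
15.35 [ 556.24 -249.8   154.9 ] [-0.5   0.12  0.01] [-0.062  0.523 -0.019] -92.53 41.82
```

Request:
{"api": "arm_command", "payload": {"deltas": [[0,[1,-0.1,0],0],[0,[1,-0.1,0],0],[0,[1,-0.1,0],0]]}}

```text
time_s: 15.65
ee_pos: [557.2, -249.9, 154.9]
ee_rot: [130.5, 90.0, -52.1]
force: [-1.1, 0.6, 1.0]
gripper_width: 41.6
```

```bash
python3 st.py
```

```text
15.65 [ 557.22 -249.86  154.89] [-1.1   0.6   0.96] [0.007 0.492 0.066] -92.53 41.61
```

Request:
{"api": "arm_command", "payload": {"deltas": [[0,[1,0,0],0],[0,[1,0,0],0],[0,[1,0,0],0]]}}

```text
time_s: 15.95
ee_pos: [558.2, -249.9, 154.9]
ee_rot: [130.5, 90.0, -52.0]
force: [-1.0, 0.1, 0.2]
gripper_width: 41.1
```

```bash
python3 st.py
```

```text
15.95 [ 558.22 -249.86  154.9 ] [-0.96  0.13  0.2 ] [ 0.005  0.486 -0.008] -92.53 41.1
```

Run:
```python
from h import *
f=cams.grab_frame("wrist"); save(f,"w9.png"); np.save("w9.npy",f,allow_pickle=True)
save(f,"w9c.png",(260,330,375,375),6.5)
f=cams.grab_frame("top"); save(f,"t9.png",(440,230,520,330),6)
```

```text
(no output)
```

View pics/w9.png

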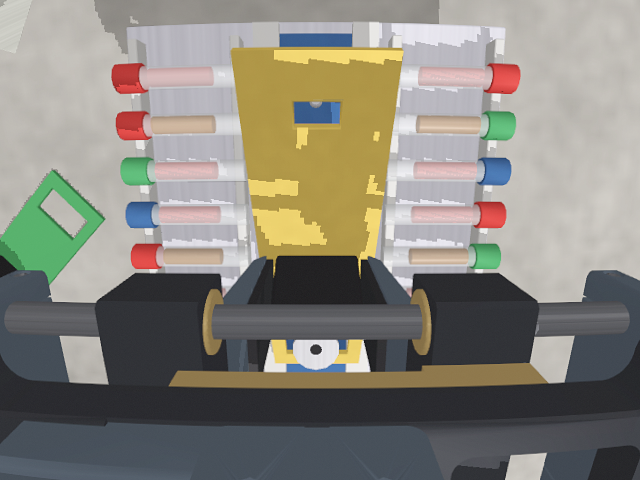

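View pics/w9c.png

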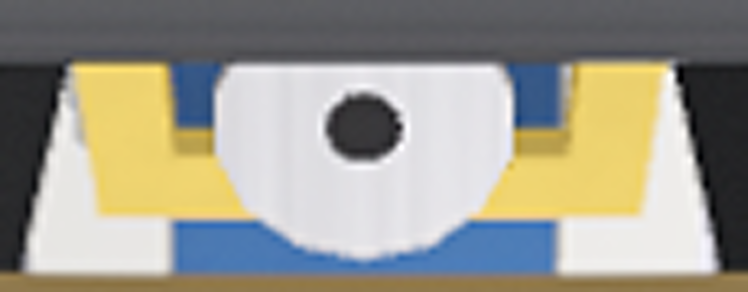

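View pics/t9.png

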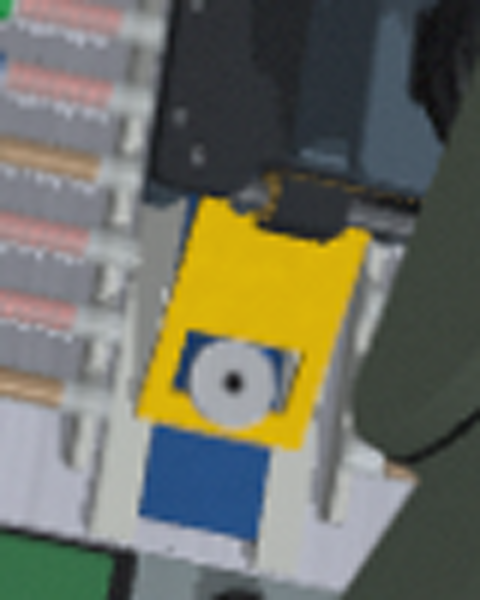

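Run:
```python
from h import *
f=np.load("w9.npy",allow_pickle=True).item();s=env.state()
px=[(231.5,48.5),(403.2,48.5),(292.5,101),(340.5,101),(292.5,126.5),(340.5,126.5),(274.8,363),(358.5,363)]
x,e,(R,t)=fit(f,np.delete(OBJ,[6,7],0),px,s,-2.5,28);print(x.round(2),e)
u=np.array([np.cos(np.radians(-2.5)),np.sin(np.radians(-2.5))]);n=np.array([-u[1],u[0]])
st=atz(f,(316,349.5),89);print(st)
E=R@[-104,0,0]+t;B=R@[-92,0,0]+t
for q in(st[:2],np.array([493.8,-246.3])):
  print("bar inner rel stud",(B[:2]-q)@u,(B[:2]-q)@n,B[2],E[2], "TCP",(s["ee_pos"][:2]-q)@u)
```

```text
[ 1.314e+01 -1.730e+00 -3.137e+01  2.770e+01  3.000e-02 -2.000e-02] 0.5149359604809643
[ 494.65566267 -247.92551818   89.        ]
bar inner rel stud -4.6877400485455265 -0.37024287902565217 80.77225814551706 75.19438190341484 TCP 63.562983994626414
bar inner rel stud -3.7619876718152496 -1.9568904475222484 80.77225814551706 75.19438190341484 TCP 64.4887363713567
```

Request:
{"api": "arm_command", "payload": {"deltas": [[0,[0.8,0,0],0],[0,[0.8,0,0],0],[0,[0.8,0,0],0]]}}

```text
time_s: 16.35
ee_pos: [558.9, -249.8, 154.8]
ee_rot: [17.1, 90.0, -165.5]
force: [-1.1, -0.2, -0.1]
gripper_width: 41.4
```

```bash
python3 st.py
```

```text
16.35 [ 558.9  -249.83  154.83] [-1.13 -0.19 -0.07] [ 0.002  0.622 -0.027] -92.53 41.42
```

Request:
{"api": "arm_command", "payload": {"deltas": [[0,[0.8,-0.1,0],0],[0,[0.8,-0.1,0],0],[0,[0.8,-0.1,0],0]]}}

```text
time_s: 16.65
ee_pos: [559.3, -249.9, 154.6]
ee_rot: [-7.4, 89.9, 170.1]
force: [-2.3, -0.1, -0.3]
gripper_width: 41.3
```

```bash
python3 st.py
```

```text
16.65 [ 559.33 -249.89  154.62] [-2.3  -0.15 -0.35] [0.011 0.827 0.016] -92.53 41.31
```

Request:
{"api": "arm_command", "payload": {"deltas": [[0,[0,0,0],0],[0,[0,0,0],0],[0,[1.1,0,-1.2],0],[0,[2.2,-0.1,-2.5],0],[0,[3.2,-0.1,-3.7],0],[0,[3.2,-0.1,-3.7],0]], "grip_force": 8}}

```text
time_s: 17.25
ee_pos: [563.3, -250.0, 151.0]
ee_rot: [170.0, 90.0, -12.6]
force: [0.2, -0.5, -1.4]
gripper_width: 41.9
```

```bash
python3 st.py
python3 - <<'E'
from h import *
f=cams.grab_frame("wrist"); save(f,"w10.png"); np.save("w10.npy",f,allow_pickle=True)
save(f,"w10c.png",(260,330,375,375),6.5)
E
```

```text
17.25 [ 563.28 -250.04  150.98] [ 0.2  -0.49 -1.4 ] [ 0.003  0.254 -0.052] -92.53 41.88
```

View pics/w10.png

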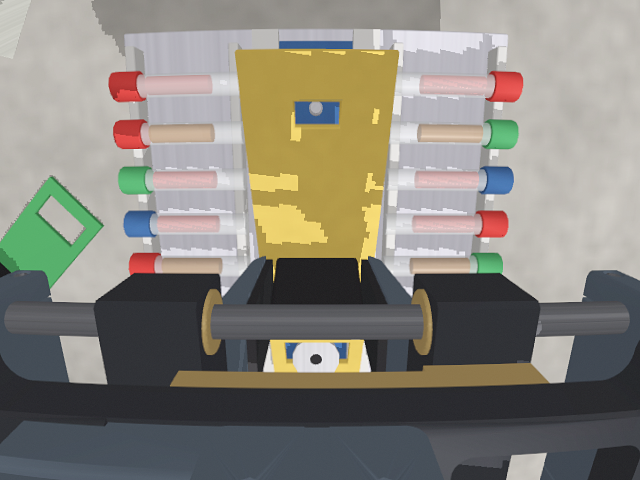

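View pics/w10c.png

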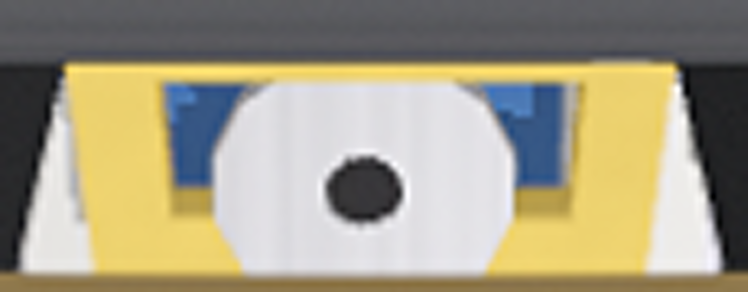

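```bash
cat >> h.py <<'E'
U=np.array([np.cos(np.radians(-2.5)),np.sin(np.radians(-2.5))]);N=np.array([-U[1],U[0]])
def rep(f,obj,px,studpx=None,th0=20):
    s=env.state();x,e,(R,t)=fit(f,obj,px,s,-2.5,th0);B=R@[-92,0,0]+t;E=R@[-104,0,0]+t;T=R@[104,0,0]+t
    print("th",x[3].round(2),"rms",round(e,2),"yaw",x[4].round(2),"TCPinplate",(R.T@(s["ee_pos"]-t)).round(1),"z end/bar/tail",E[2].round(1),B[2].round(1),T[2].round(1))
    qs=[np.array([493.8,-246.3]),np.array([494.65,-247.9])]
    if studpx: st=atz(f,studpx,89);print(st.round(1));qs.append(st[:2])
    for q in qs: print("bar inner rel stud",((B[:2]-q)@U).round(2),((B[:2]-q)@N).round(2))
    return R,t
E
python3 - <<'E'
from h import *
f=np.load("w10.npy",allow_pickle=True).item()
obj=np.vstack([OBJ[:8],[(-68,21,4),(-68,-21,4)]])
px=[(236,50.5),(398.5,50.5),(294,101),(339.5,101),(294,125.5),(339.5,125.5),(286.3,363.4),(347.7,363.4),(285,342.6),(349.5,342.6)]
rep(f,obj,px,(316,359))
E
```

```text
th 23.57 rms 0.41 yaw 0.12 TCPinplate [ 3.1  1.3 34.9] z end/bar/tail 76.3 81.1 159.4
[ 494.9 -247.9   89. ]
bar inner rel stud -3.67 -2.25
bar inner rel stud -4.58 -0.69
bar inner rel stud -4.8 -0.68
```

Request:
{"api": "arm_command", "payload": {"deltas": [[0,[1.6,-0.1,-2],0],[0,[2.9,-0.1,-3.5],0],[0,[4.2,-0.2,-5.2],0],[0,[5.4,-0.2,-6.9],0],[0,[6.5,-0.3,-8.5],0],[0,[7.5,-0.3,-10.1],0],[0,[8.4,-0.4,-11.6],0],[0,[8.4,-0.4,-11.6],0]]}}

```text
time_s: 18.1
ee_pos: [571.3, -250.4, 139.2]
ee_rot: [-9.4, 90.0, 168.1]
force: [-0.5, 0.7, -1.8]
gripper_width: 42.1
```

```bash
python3 st.py
python3 - <<'E'
from h import *
f=cams.grab_frame("wrist"); save(f,"w11.png"); np.save("w11.npy",f,allow_pickle=True)
save(f,"w11c.png",(260,330,375,375),6.5)
E
```

```text
18.1 [ 571.35 -250.4   139.25] [-0.52  0.69 -1.81] [0.003 0.319 0.001] -92.53 42.1
```

View pics/w11.png

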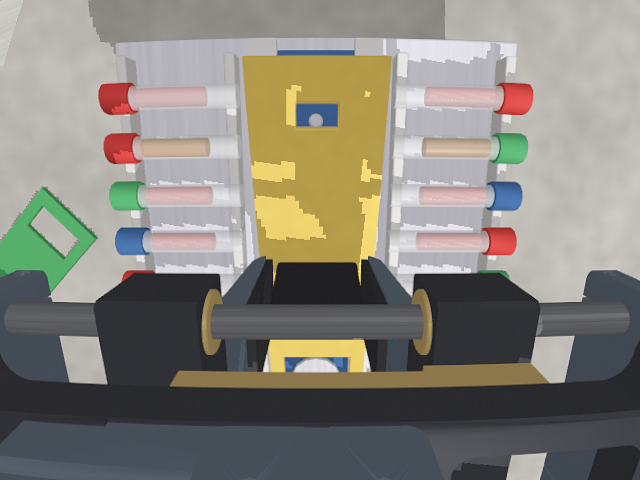

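View pics/w11c.png

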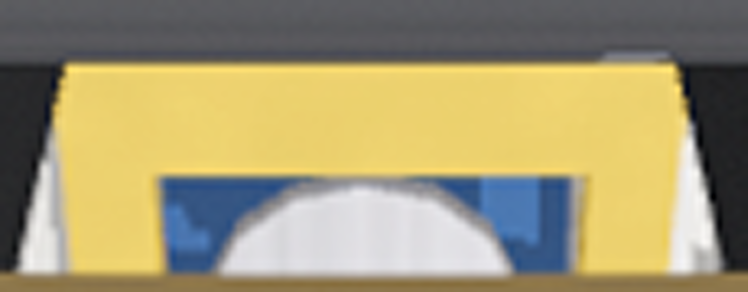

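Run:
```python
from h import *
f=np.load("w11.npy",allow_pickle=True).item()
obj=np.vstack([OBJ[:6],[(-68,21,4),(-68,-21,4)]])
px=[(242.5,56.5),(391.5,56.5),(296.5,103),(338,103),(296,126.5),(338,126.5),(284.3,357.2),(350,357.2)]
R,t=rep(f,obj,px)
print("TCP rel stud", (env.state()["ee_pos"][:2]-[494.65,-247.9])@U)
P=R@[-68,0,0]+t;print("far edge bottom",(P[:2]-[494.65,-247.9])@U,P[2]-75)
save(f,"w11d.png",(225,40,410,140),4)
```

```text
th 15.88 rms 0.48 yaw 0.09 TCPinplate [ 2.7  1.4 35.5] z end/bar/tail 76.0 79.3 132.9
bar inner rel stud -3.72 -2.26
bar inner rel stud -4.64 -0.7
TCP rel stud 76.72450822864327
far edge bottom 18.44778932895126 10.89246133491126
```

View pics/w11d.png

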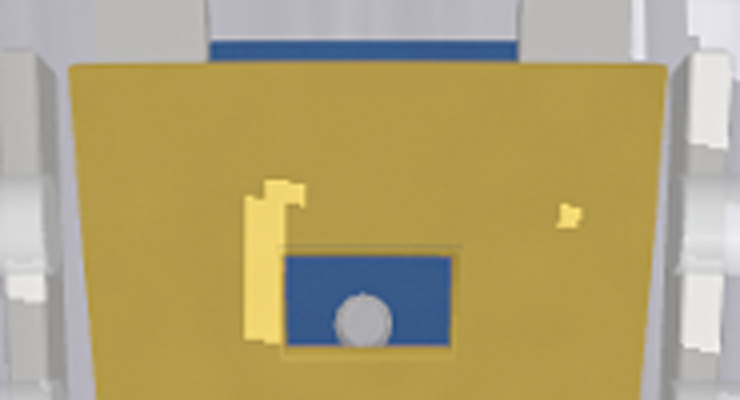

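Request:
{"api": "arm_command", "payload": {"deltas": [[0,[1.2,0,-2],0],[0,[2.3,-0.1,-3.7],0],[0,[3.3,-0.1,-5.5],0],[0,[4.2,-0.2,-7.3],0],[0,[5.2,-0.2,-9.2],0],[0,[6.2,-0.3,-11.2],0],[0,[7,-0.3,-13.1],0],[0,[7.7,-0.3,-14.9],0],[0,[7.7,-0.3,-14.9],0]]}}

```text
time_s: 19.05
ee_pos: [579.2, -250.8, 124.4]
ee_rot: [90.1, 90.0, -92.4]
force: [0.2, 0.2, -1.7]
gripper_width: 42.0
```

```bash
python3 st.py
python3 - <<'E'
from h import *
f=cams.grab_frame("wrist"); save(f,"w12.png"); np.save("w12.npy",f,allow_pickle=True)
E
```

```text
19.05 [ 579.17 -250.78  124.41] [ 0.2   0.21 -1.69] [-0.038  0.233  0.008] -92.53 42.0
```

View pics/w12.png

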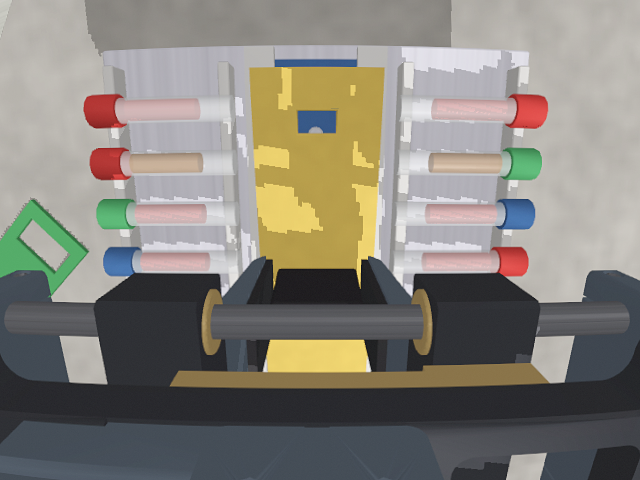

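Request:
{"api": "arm_command", "payload": {"deltas": [[0,[0.8,0,-1.8],0],[0,[1.5,0,-3.6],0],[0,[1.9,-0.1,-4.7],0],[0,[1.9,-0.1,-4.7],0]]}}

```text
time_s: 19.5
ee_pos: [581.1, -250.9, 119.8]
ee_rot: [155.5, 90.0, -27.0]
force: [0.6, -0.2, -1.5]
gripper_width: 41.7
```

```bash
python3 st.py
python3 - <<'E'
from h import *
f=cams.grab_frame("wrist"); save(f,"w13.png",(225,40,410,140),4); np.save("w13.npy",f,allow_pickle=True)
E
```

```text
19.5 [ 581.11 -250.88  119.84] [ 0.62 -0.22 -1.46] [-0.039  0.225 -0.024] -92.53 41.69
```

View pics/w13.png

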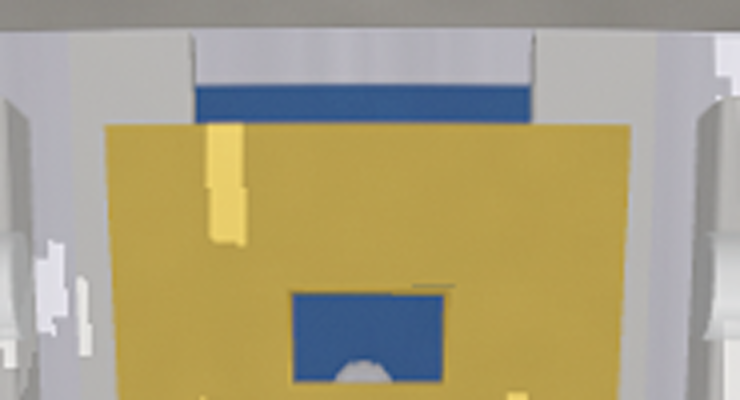

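```bash
cat >> h.py <<'E'
def fit1(f,px,s=None):
    s=s or env.state();tcp=s["ee_pos"];o=OBJ[:6]
    def T(p):
        R=Ro.from_euler("ZYX",[-2.45,-p[0],0],degrees=True).as_matrix();return R,tcp-R@np.array([p[1],1.4,35.2+p[2]])
    def r(p):
        R,t=T(p);return np.r_[(proj(f,o@R.T+t)-px).ravel(),p[2]/1.0]
    q=least_squares(r,[5,2.9,0]);R,t=T(q.x);E=R@[-104,0,0]+t;B=R@[-92,0,0]+t
    print("th,s,dh",q.x.round(2),"rms",np.sqrt(np.mean(q.fun**2)).round(2),"end z",E[2].round(1),"tail z",(R@[104,0,0]+t)[2].round(1),"bar inner",((B[:2]-[494.65,-247.9])@U).round(2))
E
python3 - <<'E'
from h import *
f=np.load("w13.npy",allow_pickle=True).item()
fit1(f,[(251.3,71.3),(382.8,71.3),(298,113.3),(336.3,113.3),(298.3,135.8),(336,135.8)])
E
```

```text
th,s,dh [5.04 2.64 0.02] rms 0.14 end z 75.5 tail z 93.7 bar inner -4.72
```

Request:
{"api": "arm_command", "payload": {"deltas": [[0,[0,0,-1],0],[0,[-1.5,0.1,-1.7],0],[0,[-3.5,0.2,-1.7],0],[0,[-5.5,0.3,-1.7],0],[0,[-6.8,0.3,-1.7],0],[0,[-6.8,0.3,-1.7],0],[0,[-6.8,0.3,-1.7],0]]}}

```text
time_s: 20.25
ee_pos: [573.9, -250.6, 118.2]
ee_rot: [0.6, 90.0, 178.1]
force: [-0.3, -0.0, -0.9]
gripper_width: 41.8
```

```bash
python3 st.py
python3 - <<'E'
from h import *
f=cams.grab_frame("wrist"); save(f,"w14.png",(225,40,410,140),4); np.save("w14.npy",f,allow_pickle=True)
E
```

```text
20.25 [ 573.89 -250.56  118.21] [-0.27 -0.01 -0.91] [-0.033  0.272  0.003] -92.54 41.83
```

View pics/w14.png

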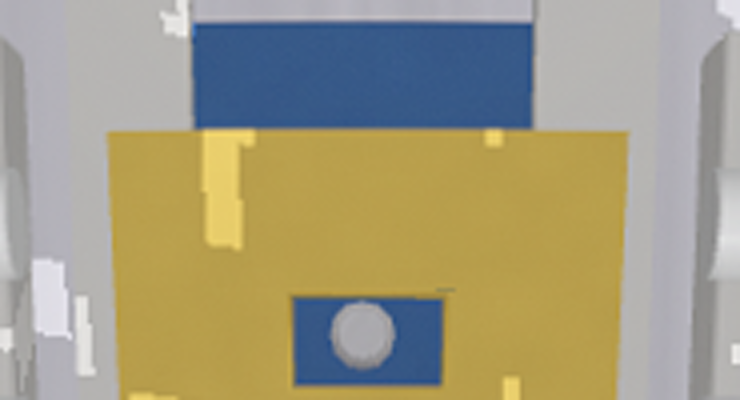

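Run:
```python
from h import *
f=np.load("w14.npy",allow_pickle=True).item()
fit1(f,[(225+108/4,40+131/4),(225+629/4,40+131/4),(298,40+297/4),(336,40+297/4),(298.3,40+385/4),(335.8,40+385/4)])
p=atz(f,(225+362/4,40+331/4),85);print("pin",p.round(1),(p[:2]-[494.65,-247.9])@U)
s=env.state();tcp=s["ee_pos"]
```

```text
th,s,dh [3.96 2.57 0.03] rms 0.24 end z 75.7 tail z 90.1 bar inner -12.54
pin [ 654.9 -254.6   85. ] 160.4259865808245
```

Request:
{"api": "arm_command", "payload": {"deltas": [[0,[1,0,0],0],[0,[1.5,-0.1,-1.2],0],[0,[1.7,-0.1,-2],0],[0,[2,-0.1,-3],0],[0,[2.2,-0.1,-4],0],[0,[2.4,-0.1,-4.6],0],[0,[2.4,-0.1,-4.6],0]]}}

```text
time_s: 21.0
ee_pos: [576.6, -250.6, 113.6]
ee_rot: [47.5, 90.0, -135.1]
force: [0.4, -1.0, -2.5]
gripper_width: 41.6
```

```bash
python3 st.py
python3 - <<'E'
from h import *
f=cams.grab_frame("wrist"); save(f,"w15.png",(225,40,410,140),4); np.save("w15.npy",f,allow_pickle=True)
E
```

```text
21.0 [ 576.57 -250.65  113.57] [ 0.44 -0.95 -2.47] [-0.029  0.154 -0.022] -92.53 41.61
```

View pics/w15.png

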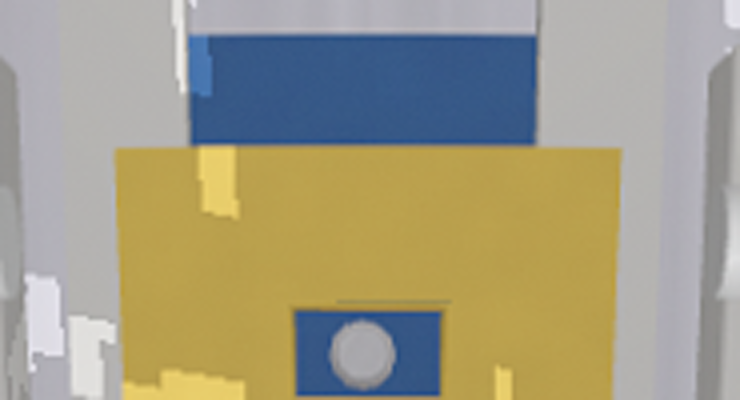

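Request:
{"api": "arm_command", "payload": {"deltas": [[0,[0.3,0,-1],0],[0,[0.6,0,-2],0],[0,[0.8,0,-3],0],[0,[0.8,0,-3.3],0],[0,[0.8,0,-3.3],0]]}}

```text
time_s: 21.55
ee_pos: [577.4, -250.7, 110.4]
ee_rot: [117.6, 90.0, -65.0]
force: [-0.8, 0.1, -0.5]
gripper_width: 41.8
```

```bash
python3 - <<'E'
from h import *
f=np.load("w15.npy",allow_pickle=True).item()
E
python3 st.py
python3 - <<'E'
from h import *
f=cams.grab_frame("wrist"); save(f,"w16.png",(225,40,410,140),4); np.save("w16.npy",f,allow_pickle=True)
f=cams.grab_frame("scene"); save(f,"s16.png",(150,280,330,410),4.4); np.save("s16.npy",f,allow_pickle=True)
E
```

```text
21.55 [ 577.38 -250.66  110.38] [-0.8   0.06 -0.5 ] [0.003 0.173 0.029] -92.53 41.84
```

View pics/w16.png

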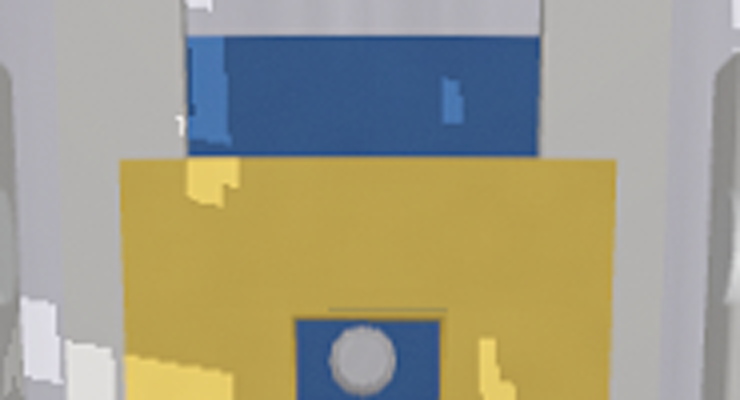

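View pics/s16.png

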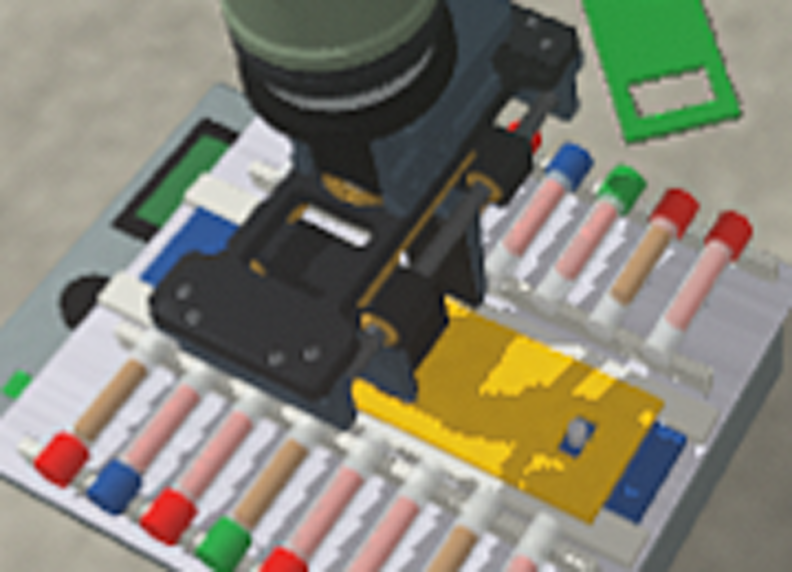

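Run:
```python
from h import *
f=np.load("w16.npy",allow_pickle=True).item()
save(f,"w16b.png",(280,105,355,155),9)
```

```text
(no output)
```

View pics/w16b.png

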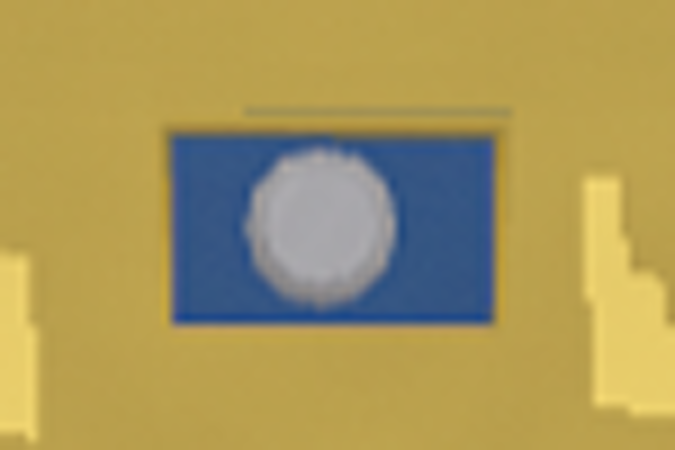

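Run:
```python
from h import *
f=np.load("w16.npy",allow_pickle=True).item()
fit1(f,[(225+119/4,40+159/4),(225+616/4,40+159/4),(299,119.7),(335,119.7),(299,141.1),(335,141.1)])
```

```text
th,s,dh [-0.35  2.37  0.03] rms 0.22 end z 75.8 tail z 74.5 bar inner -11.84
```

Request:
{"api": "arm_command", "payload": {"deltas": [[0,[0,0,-0.7],0],[0,[0,0,-0.7],0],[0.54,[0,0,0.3],0],[0.54,[0,0,0.3],0],[0.54,[0,0,0.3],0],[0.54,[0,0,10],0],[0.54,[0,0,30],0],[0.54,[0,0,60],0],[0.54,[0,0,60],0]]}}

```text
time_s: 22.55
ee_pos: [579.9, -251.8, 175.4]
ee_rot: [157.7, 89.5, -24.8]
force: [0.7, -0.2, 0.5]
gripper_width: 49.6
```

```bash
python3 st.py
python3 - <<'E'
from h import *
f=cams.grab_frame("wrist"); save(f,"w17.png"); np.save("w17.npy",f,allow_pickle=True)
E
```

```text
22.55 [ 579.89 -251.78  175.37] [ 0.72 -0.24  0.51] [-0.034  0.107  0.013] -92.53 49.61
```

View pics/w17.png

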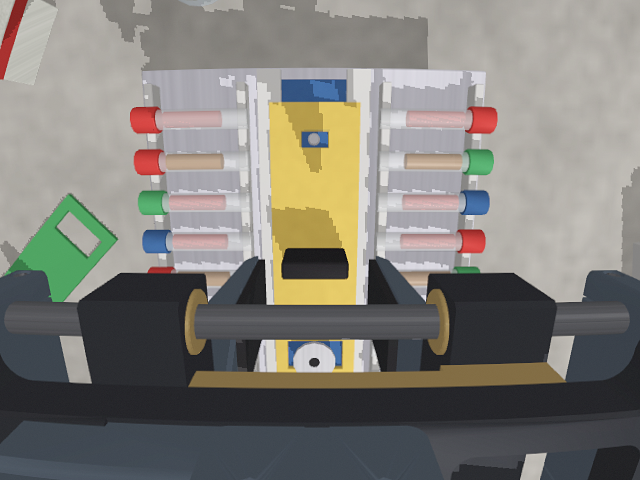

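Released. I'll lift clear and back the arm away for an unobstructed check.

Request:
{"api": "arm_command", "payload": {"deltas": [[0.54,[0,20,80],0],[0.6,[-60,100,120],0],[0.6,[-100,180,120],0],[0.6,[-130,230,120],0],[0.6,[-160,300,120],0],[0.6,[-160,350,120],0],[0.6,[-160,350,120],0],[0.6,[-160,350,120],0],[0.6,[-160,350,120],0],[0.6,[-160,350,120],0]]}}

```text
time_s: 23.6
ee_pos: [415.5, 102.6, 290.3]
ee_rot: [-59.1, 89.9, 118.7]
force: [0.5, -0.3, -0.5]
gripper_width: 54.7
```

```bash
python3 st.py
python3 - <<'E'
from h import *
f=cams.grab_frame("top"); save(f,"t18.png",(390,120,570,360),2.5)
g=cams.grab_frame("scene"); save(g,"s18.png",(130,200,440,460),2.5)
for fr,nm,box in((f,"top",(455,190,510,320)),(g,"scene",(170,300,330,430))):
    hsv=cv2.cvtColor(fr["img"],cv2.COLOR_RGB2HSV)
    m=((hsv[...,0]>18)&(hsv[...,0]<30)&(hsv[...,1]>130)&(hsv[...,2]>80)).astype(np.uint8)
    mm=np.zeros_like(m);x0,y0,x1,y1=box;mm[y0:y1,x0:x1]=m[y0:y1,x0:x1]
    ys,xs=np.where(mm>0)
    P=np.array([atz(fr,(x,y),79)[:2] for x,y in zip(xs,ys)],np.float32);print(nm,cv2.minAreaRect(P))
E
```

```text
23.6 [415.49 102.55 290.31] [ 0.48 -0.31 -0.5 ] [0.004 0.167 0.017] -92.2 54.73
top ((573.9886474609375, -250.13540649414062), (60.629051208496094, 207.59527587890625), 87.66703796386719)
scene ((573.1654052734375, -250.72068786621094), (60.64332962036133, 208.9039764404297), 87.47151184082031)
```

View pics/t18.png

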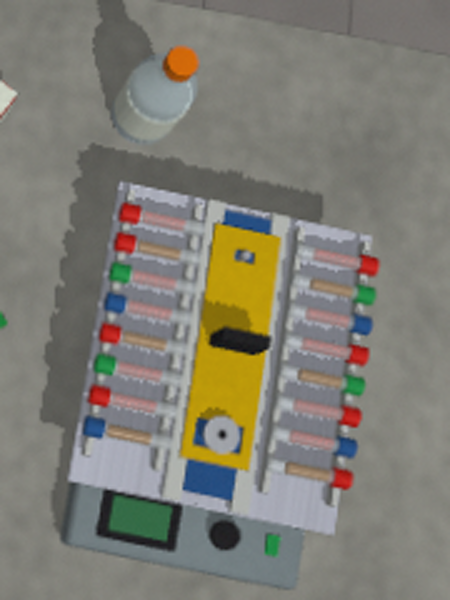

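View pics/s18.png

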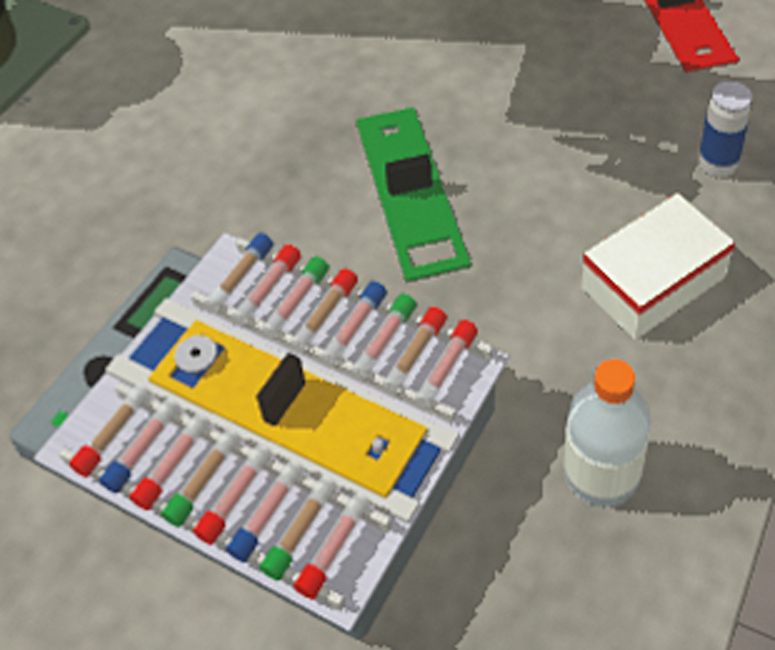

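Both views show the plate flat on the rail, with the stud head over the eye and the pin through the hole. The vial, bottle and carton have not moved.

```bash
python3 -c "
from workcell import env
print(env.job_done())"
```

```text
the job is handed in; nothing more can be done
None
```

The small yellow plate is fitted: it lies flat on the blue rail, its eye under the stud head and its tail hole over the locating pin. I have let go of it and backed the arm away.

**How it went in:** I gripped the rib across its width and tilted the plate in a light grip by pressing its tail gently on the tube caps. That gave about 28°. I stood the end edge on the rail, drew the bar under the head until it touched the shank, and lowered the tail. Then I slid the plate back about 7 mm and levelled it over the pin. I released it and backed off, and handed in shortly after 23.6 s on the clock.

**Last checks:**
- **Position:** the top and scene cameras both fit a 208 x 60 mm outline at rail height plus the plate's thickness. They centre it at about (573.5, -250.5), and its yaw matches the rail's.
- **Fit:** the pictures show the stud head over the eye and the pin in the hole. I did not pull on the plate to test that it cannot lift off.
- **Forces:** the readings I took while fitting stayed at about 5 N or less. One reading, during the grasp on the bench, was 7 N.
- **Bystanders:** the vial, bottle and carton look unmoved in the last scene picture.

The camera views disagreed with each other by 1 to 2 mm on the stud's position, so I used contact with the shank as the reference. No check failed.

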